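# Stow a case in a console bay and lock the sliding cover with quarter-turn studs

## Task

Lay the small filter case (the smaller and flatter of the two rectangular cases) flat on the floor of the open bay in the sloping face of the bench console, let go of it, then slide the aluminium cover fully shut over it. Then secure the cover with both sprung quarter-turn studs: push each one in and turn it a quarter turn clockwise until it locks, so that its wing lies across the slope and springs back only part-way. Leave the things standing around where they are.

Things in the scene. Friction and masses are not known exactly. Their poses are not given: they have to be found in the camera images.
- filter_case: Small closed rectangular case, 40 x 52 x 18 mm (own x, y, z), 55 to 110 g, the smaller and flatter of the two cases; starts lying flat on the bench to the right of the console. Origin at the centre of its underside, z up out of its lid. Grasp it across the 40 mm side (own x).
- console: Fixed bench console with a sloping face, 326 mm wide (own y, to the left), 172 mm deep (own x, away from the robot), 47 mm high in front, 128 mm at the back. Origin under its middle. Guide strips along the face's upper and lower edge (from 72 mm up and down slope of the bay's centre) stand 9 mm above the face.
- bay_floor (a point): Centre of the floor of the bay in the sloping face. Axes: x up the slope, y left along the face (level), z out of the face, leaning 24 degrees from vertical to the robot's side. The bay is a pocket 84 (x) x 116 mm (y), floor parallel to the face and 30 mm below it. The case may lie anywhere on this floor, any way round; it may slide to the lower wall.
- cover (a joint): Slide of the cover along the face, m: 0 = fully shut over the bay (hard stop), 0.15 = fully open, left of the bay; starts near open. Shuts to the right (bay_floor -y) against about 2.5 N of friction; stays where left. The cover is an aluminium plate 151 mm (up the slope) x 136 mm, its upper surface 7 mm above the face.
- pull (a point): Middle of the cover's black finger pull, at the cover's centre: an upright fin 12 mm thick (y) x 38 mm long up the slope (x), rising 28 mm from the cover; this point is 14 mm above the cover's upper surface and 14 mm below the fin's top. Axes as bay_floor; moves with the cover. Push its side or grasp it across its 12 mm.
- left_wing (a point): Centre of the left stud's wing (grip), 58 mm up the slope and 45 mm left of the pull: a steel bar 26 mm long (own x) x 10 mm thick (own y) x 18 mm high (own z, out of the face). At rest its lower edge is 15 mm above the cover's upper surface. It turns about its own z through this point. Unlocked, it points up the slope; locked, level across the slope.
- right_wing (a point): Centre of the right stud's wing, the same as the left one, 58 mm up the slope and 45 mm right of the pull.
- left_press (a joint): How far the left stud is pushed into the face, m: 0 at rest, 0.0118 at most; spring 4 N at first, 10 N fully in. It goes in beyond 1 mm only with the cover within about 2 mm of fully shut (its cross pin passes a slot). It must be about 10 mm in to turn; let go after the quarter turn, it springs back to about 0.007 and is locked.
- left_turn (a joint): Turn of the left stud, rad: 0 unlocked, grows clockwise as seen looking onto the face, stop at 1.57; turned beyond about 1.35 and let go, it rises into its notch and locks. Turns easily (under 0.1 N m) when pushed about 10 mm in, and only a little (up to 0.3 rad) otherwise.
- right_press (a joint): The same press of the right stud, m.
- right_turn (a joint): The same turn of the right stud, rad.
- big_case: Larger, black closed case 50 x 60 x 30 mm on the bench, a bystander: leave it. Origin at the centre of its underside.
- short_holder: Short black post holder standing upright, 25 x 32 x 55 mm, a bystander. Origin under its centre.
- tape_roll: Black tape roll lying flat, 75 mm across, 19 mm high, left of the console, a bystander. Origin under its centre.
- steel_tube: Steel tube (sleeve) standing upright, 29 mm across, 58 mm high, beyond the case, a bystander. Origin under its centre.
Mind the look-alikes: they are no part of the job. Leave any pink look-alike of the filter_case alone.

How it is judged:
On the way, in this order (a step that is already met when the one before it is completed fails the run):
1. the filter case lies flat on the bay floor, released (x of filter_case in the frame of bay_floor between -0.04 and 0.04 m and y of filter_case in the frame of bay_floor between -0.056 and 0.056 m and z of filter_case in the frame of bay_floor between -0.004 and 0.006 m and angle between the z axis of filter_case and the z axis of bay_floor, either way round below 0.12 rad and contact force between the fingers and filter_case below 0.1 N and linear speed of filter_case below 0.02 m/s), for 0.2 s.
2. the cover is fully shut over it (x of filter_case in the frame of bay_floor between -0.04 and 0.04 m and y of filter_case in the frame of bay_floor between -0.056 and 0.056 m and z of filter_case in the frame of bay_floor between -0.004 and 0.006 m and angle between the z axis of filter_case and the z axis of bay_floor, either way round below 0.12 rad and value of joint cover below 0.004 m), for 0.2 s.
3. one of the two studs is locked (value of joint cover below 0.004 m and ((value of joint left_turn above 1.2 rad and value of joint left_press between 0.0045 and 0.0088 m) or (value of joint right_turn above 1.2 rad and value of joint right_press between 0.0045 and 0.0088 m))), for 0.2 s.
At the end, for the whole second after the job is handed in: The filter case lies flat (within 7 degrees) on the bay floor (underside within 6 mm of it, inside the walls) at rest, the cover is within 4 mm of its stop, and both studs are turned more than 1.2 rad and sprung back to between 4.5 and 8.8 mm in (locked) (all of step 2 and value of joint each of left_turn, right_turn above 1.2 rad and value of joint left_press between 0.0045 and 0.0088 m and value of joint right_press between 0.0045 and 0.0088 m and linear speed of filter_case below 0.02 m/s); the robot touches nothing.
It fails at once if the big case is moved more than 25 mm or tipped (distance of big_case from where it was at the start of the episode above 0.025 m or angle between big_case's own z axis and vertical above 0.5 rad).
It fails at once if the short holder is moved more than 25 mm or tipped (distance of short_holder from where it was at the start of the episode above 0.025 m or angle between short_holder's own z axis and vertical above 0.5 rad).
It fails at once if the tape roll is moved more than 25 mm or tipped (distance of tape_roll from where it was at the start of the episode above 0.025 m or angle between tape_roll's own z axis and vertical above 0.5 rad).
It fails at once if the steel tube is moved more than 25 mm or tipped (distance of steel_tube from where it was at the start of the episode above 0.025 m or angle between steel_tube's own z axis and vertical above 0.5 rad).
It also fails if it takes over 64 s, if anything falls off the work surface, if the arm or the gripper's body presses on something with over 40 N, if the wrist force passes 120 N, or if a joint passes its speed limit or range.

## Robot

A 6-joint arm with a two-finger parallel gripper is mounted at the origin on a cart in front of the work surface, level with it; the furniture and walls round the work are solid. World frame = base frame: x ahead of the robot, y to its left, z up, the work surface at z = 0. Lengths are in m, angles in rad, forces in N, time in s.
With the tool pointing down it reaches from about 0.375 to 0.75 m from the base axis. Payload 9 kg.
Tool frame: the origin (TCP) lies midway between the tips of the shut fingers; the grasp point (between the pads) lies 19 mm behind it (ctrl.grip_point_offset is the distance from the TCP to the grasp point, in m); z points along the fingers, y is the direction in which the jaws open and shut (so a half turn about z gives the same grasp; the last joint's range is limited). The gripper opens to 85 mm and grips with 20 to 120 N. Pads are 22 mm wide; open, the fingers measure 114 mm over their backs; the gripper's body (76 mm by 85 mm) begins 54 mm behind the grasp point. The pads swing forward as they close: fully open they stand 13 mm farther back than shut.
Start: joints at [0.939, 0.104, 0.097, 1.564, 0, 1.353], TCP at [0.241, 0.549, 0.231] pointing down, gripper open.
Joint ranges: [-2.99, 2.99], [-0.84, 1.86], [-1.1, 1.16], [-1.84, 2.11], [-1.51, 1.56], [-3.14, 3.14]. Speed limits (rad/s): [2.22, 2.22, 2.57, 3.14, 3.14, 3.14].

## Interface

Orientations are given as a unit quaternion [x, y, z, w].
In Python, from plant import ctrl gives the robot as it stands.
- The arm moves only by the shell command python3 -m pendant 'ROWS'. ROWS is JSON, a list of rows, each an object with "xyz": the shift along the tool's x, y, z in cm, a list of three; "rot": the turn, a rotation vector about the tool's x, y, z in degrees, a list of three; "hand": the closure in counts, from 0 (fully open) to 255 (shut). A call has exactly 10 rows; each row is the pose to reach, as a shift and turn from the pose commanded when the call began, along the tool's axes at that moment; what a row does not reach only later rows make up. A row lasts 1/8 s, in which the tool goes at most 62.5 mm and 10.7 degrees, less where a joint would pass 70% of its speed; a pose out of reach is approached as far as the arm can. A call with a gripper value outside its range is refused whole. The fingers move at their own pace and stop on an object; the grip force is fixed at half the most. Time passes only in rows, so rows that repeat a pose let the fingers close, or fill a call up. It gives the time, the measured TCP pose, the force and the opening at its end, in the units of the state.
- ctrl.state(): the state, without advancing time (a new reading comes with each control period).
- ctrl.read_camera(name): name is "scene" or "top" or "wrist"; returns a dict with "pixels" (420x560x3 uint8, red, green, blue), "depth" (420x560 float32, m along the optical axis (not along the pixel's ray), 0 where there is no reading), "K" (3x3 intrinsics, pixels), "eye" and "attitude" of the camera in the world. Camera axes: x right, y down, z forward; pixel columns grow to the right and rows downward; lengths in m; the calibration is good to about 2 mm. A picture is of the moment at which its call begins.
- ctrl.sign_off(): hands the job in, once; it reports no verdict.
The state is a dict: "t": time; "q": joint angles; "dq": joint speeds; "joint_efforts": joint torques, N m; "tcp_pos": TCP position; "tcp_rot": TCP orientation; "force": force on the tool from outside, world axes, zero at the start; "moment": the same for the moment, N m; "width": finger opening in m.
Only numpy, scipy, OpenCV 4.12 (cv2) and the standard library are available. Lean on these libraries where they do the work, as an engineer would, in place of code of your own. Each camera call takes 0.05 s, during which the arm holds its last target.

## Working session

There is one attempt and no reset: what is moved stays moved. The work goes in short steps, Python scripts to look and compute and a shell command to move; the robot and the scene stay as the last step left them, time stands still between calls to the robot, and variables do not carry over. Pictures are saved under pics/ and viewed, and the job is handed in when it is done.

```bash
ls; mkdir -p pics; python3 - <<'E'
from plant import ctrl
import cv2,numpy as np
print(ctrl.state())
print(ctrl.grip_point_offset)
for n in ["scene","top","wrist"]:
    c=ctrl.read_camera(n)
    cv2.imwrite(f"pics/{n}0.png",c["pixels"][:,:,::-1]); print(n,c["K"],c["eye"],c["attitude"])
    np.savez(f"/tmp/{n}0.npz",**c)
E
```

```text
pics
{'t': 0.0, 'q': array([ 9.39308688e-01,  1.04709515e-01,  9.64617104e-02,  1.56388779e+00,
       -1.41492682e-05,  1.35312513e+00]), 'dq': array([-3.82096471e-04,  2.73131642e-04,  1.22336260e-03,  8.03578529e-04,
        4.97004403e-05,  5.58293931e-07]), 'joint_efforts': array([ 1.47518898e-03, -5.56937492e+01,  5.03642535e+01,  1.69991527e-02,
       -3.01349282e-04,  4.56542477e-05]), 'tcp_pos': array([0.24104271, 0.54909035, 0.23051218]), 'tcp_rot': array([ 2.05435002e-01,  9.78670533e-01, -6.13093707e-04, -2.69401288e-04]), 'force': array([0.24383939, 0.021409  , 0.5616623 ]), 'moment': array([ 0.02607959,  0.04163554, -0.0371831 ]), 'width': 0.0854008041966676}
0.0187
scene [[411.56506094   0.         275.24107448]
 [  0.         411.56506094 212.13046666]
 [  0.           0.           1.        ]] [-0.19519502 -0.53380006  1.13369359] [ 0.83979417 -0.40996215  0.15951895 -0.3181674 ]
top [[432.99911924   0.         287.10309455]
 [  0.         432.99911924 214.09021581]
 [  0.           0.           1.        ]] [0.28172338 0.05706951 1.42285431] [-0.69698808  0.71089876 -0.07134112  0.06116387]
wrist [[369.30570204   0.         277.68460186]
 [  0.         369.30570204 212.21942127]
 [  0.           0.           1.        ]] [0.1699727  0.58119629 0.37329999] [0.82674405 0.54053557 0.08529849 0.13053638]
```

View pics/scene0.png

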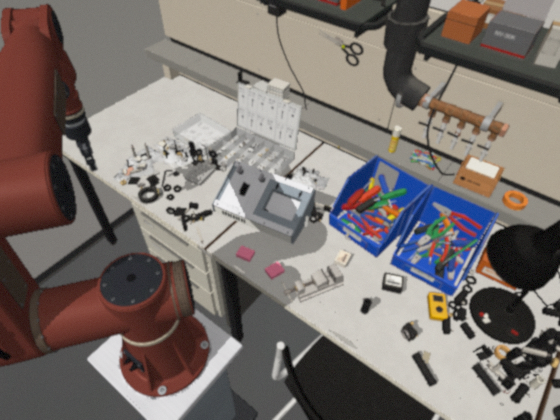

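View pics/top0.png

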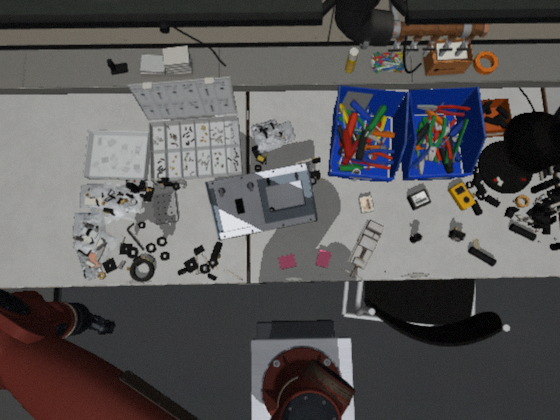

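```bash
python3 - <<'E'
import cv2,numpy as np
t=cv2.imread("pics/top0.png"); s=cv2.imread("pics/scene0.png")
cv2.imwrite("pics/t1.png",cv2.resize(t[150:290,190:390],None,fx=4,fy=4,interpolation=cv2.INTER_CUBIC))
cv2.imwrite("pics/t2.png",cv2.resize(t[140:290,340:540],None,fx=4,fy=4,interpolation=cv2.INTER_CUBIC))
cv2.imwrite("pics/s1.png",cv2.resize(s[140:310,200:420],None,fx=3.5,fy=3.5,interpolation=cv2.INTER_CUBIC))
E
```

```text
(no output)
```

View pics/t1.png

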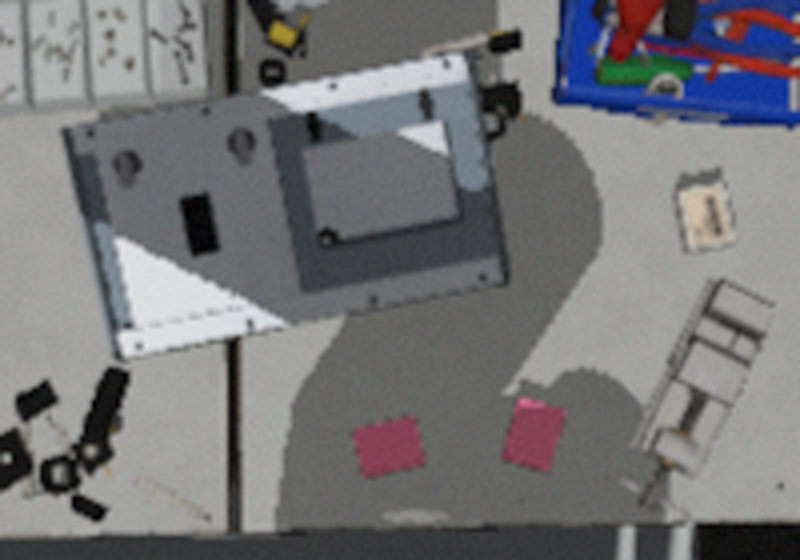

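View pics/t2.png

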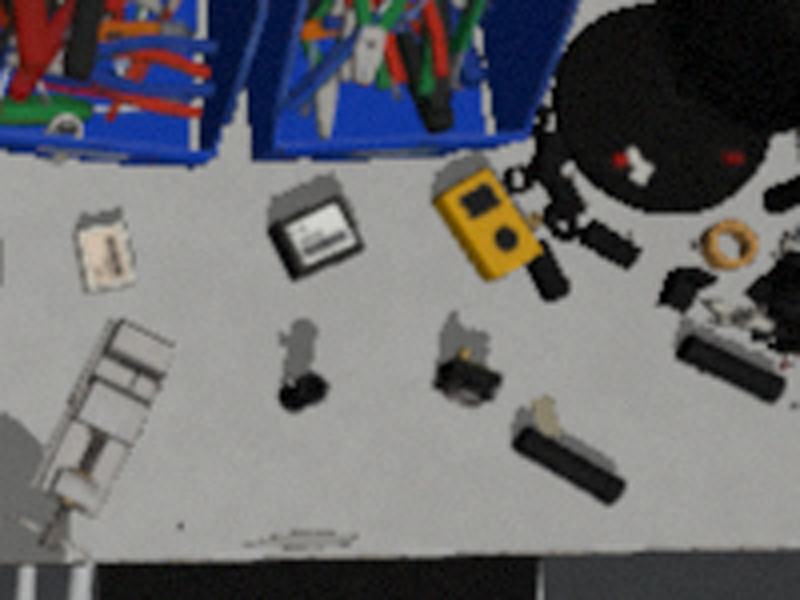

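View pics/s1.png

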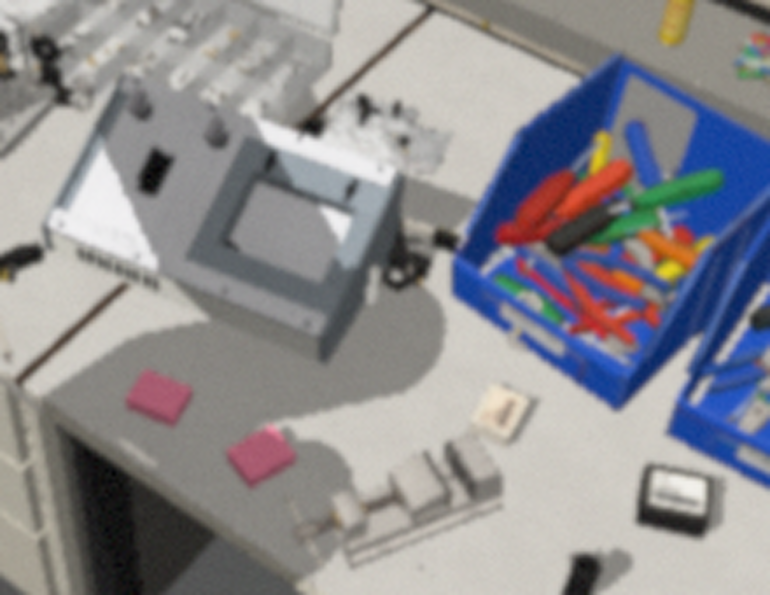

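View pics/wrist0.png

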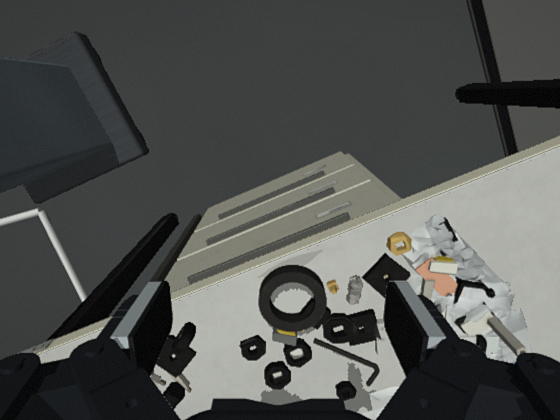

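```bash
cat > h.py <<'E'
import numpy as np,cv2
from scipy.spatial.transform import Rotation as R
def cloud(c):
    d=c["depth"];K=c["K"];v,u=np.mgrid[:d.shape[0],:d.shape[1]]
    P=np.stack([(u-K[0,2])/K[0,0]*d,(v-K[1,2])/K[1,1]*d,d],-1)
    W=P@R.from_quat(c["attitude"]).as_matrix().T+c["eye"]
    W[d==0]=np.nan
    return W
def proj(c,p):
    q=(np.atleast_2d(p)-c["eye"])@R.from_quat(c["attitude"]).as_matrix()
    return np.c_[q[:,0]/q[:,2]*c["K"][0,0]+c["K"][0,2],q[:,1]/q[:,2]*c["K"][1,1]+c["K"][1,2]]
def ray(c,uv,z):
    K=c["K"];uv=np.atleast_2d(uv)
    d=np.c_[(uv[:,0]-K[0,2])/K[0,0],(uv[:,1]-K[1,2])/K[1,1],np.ones(len(uv))]@R.from_quat(c["attitude"]).as_matrix().T
    return c["eye"]+d*((z-c["eye"][2])/d[:,2])[:,None]
E
python3 - <<'E'
from h import *
np.set_printoptions(precision=3,suppress=True)
for n in ["top","scene"]:
    c=dict(np.load(f"/tmp/{n}0.npz"));W=cloud(c)
    pts={"top":[(366,203),(366,190),(365,245),(372,225),(360,265),(288,262),(322,259),(419,197),(416,237),(457,235),(482,255),(142,268),(310,205),(220,230),(240,205),(222,192),(250,187),(270,193),(290,200),(256,212),(300,175),(312,190),(315,175),(337,165)],
     "scene":[(343,257),(394,282),(244,253),(335,280),(313,200),(369,304)]}[n]
    for u,v in pts: print(n,(u,v),W[v,u])
E
```

```text
top (366, 203) [ 0.579 -0.228  0.026]
top (366, 190) [ 0.629 -0.234  0.005]
top (365, 245) [ 0.437 -0.212  0.05 ]
top (372, 225) [ 0.501 -0.238  0.051]
top (360, 265) [ 0.374 -0.194  0.044]
top (288, 262) [0.39  0.034 0.019]
top (322, 259) [ 0.398 -0.076  0.016]
top (419, 197) [ 0.595 -0.403  0.032]
top (416, 237) [ 0.462 -0.384  0.029]
top (457, 235) [ 0.466 -0.517  0.033]
top (482, 255) [ 0.4   -0.596  0.025]
top (142, 268) [0.382 0.508 0.004]
top (310, 205) [ 0.567 -0.039  0.067]
top (220, 230) [0.493 0.249 0.057]
top (240, 205) [0.56  0.18  0.118]
top (222, 192) [0.596 0.232 0.146]
top (250, 187) [0.609 0.147 0.147]
top (270, 193) [0.609 0.088 0.067]
top (290, 200) [nan nan nan]
top (256, 212) [0.546 0.133 0.077]
top (300, 175) [ 0.654 -0.007  0.115]
top (312, 190) [ 0.611 -0.045  0.089]
top (315, 175) [ 0.677 -0.062  0.028]
top (337, 165) [ 0.716 -0.139  0.011]
scene (343, 257) [ 0.579 -0.228  0.014]
scene (394, 282) [ 0.583 -0.409  0.032]
scene (244, 253) [0.385 0.038 0.02 ]
scene (335, 280) [ 0.471 -0.262  0.041]
scene (313, 200) [ 0.679 -0.034  0.08 ]
scene (369, 304) [ 0.455 -0.388  0.053]
```

```bash
python3 - <<'E'
from h import *
np.set_printoptions(precision=4,suppress=True)
c=dict(np.load("/tmp/top0.npz"));W=cloud(c)
def fit(poly):
    m=np.zeros(W.shape[:2],np.uint8);cv2.fillPoly(m,[np.int32(np.array(poly)/4+[190,150])],1)
    P=W[(m>0)&~np.isnan(W[...,0])]
    for i in range(5):
        o=P.mean(0);n=np.linalg.svd(P-o)[2][2];n*=np.sign(n[2]);r=(P-o)@n;P=P[abs(r)<2.5*max(r.std(),.0005)]
    return o,n,r.std(),len(P),np.degrees(np.arccos(n[2])),np.degrees(np.arctan2(n[1],n[0]))
print("cover",fit([(110,190),(170,190),(170,250),(250,270),(250,300),(130,300)]))
print("face",fit([(280,130),(298,130),(310,220),(320,250),(450,225),(490,200),(490,270),(310,290)]))
print("floor",fit([(315,150),(400,140),(445,180),(445,210),(340,225),(330,220)]))
# case
for n,box in [("top",(350,185,382,222)),("scene",(325,245,365,275))]:
    c=dict(np.load(f"/tmp/{n}0.npz"));px=c["pixels"][box[1]:box[3],box[0]:box[2]].astype(int)
    Wc=cloud(c)[box[1]:box[3],box[0]:box[2]]
    print(px[::3,::3].tolist() if n=="top" and 0 else "", )
    m=((px[...,0]-px[...,2])>22).astype(np.uint8)
    m=cv2.morphologyEx(m,cv2.MORPH_OPEN,np.ones((2,2)))
    k,l,s,ce=cv2.connectedComponentsWithStats(m);i=1+s[1:,4].argmax();print(s[i])
    ct=cv2.findContours((l==i).astype(np.uint8),0,2)[0][0].reshape(-1,2)+np.array(box[:2])
    Q=ray(c,ct,0.018)[:,:2]; print(n,cv2.minAreaRect((Q*1000).astype(np.float32)), np.nanmedian(Wc[l==i],0))
    im=cv2.resize(c["pixels"][box[1]:box[3],box[0]:box[2]][:,:,::-1],None,fx=10,fy=10,interpolation=0);cv2.imwrite(f"pics/c_{n}.png",np.hstack([im,cv2.resize(cv2.cvtColor((l==i).astype(np.uint8)*255,8),None,fx=10,fy=10,interpolation=0)]))
E
```

```text
cover (array([0.5412, 0.2097, 0.0819]), array([-0.4009, -0.0672,  0.9137]), np.float64(0.0026384344203409286), 606, np.float64(23.981292763590098), np.float64(-170.48970675193644))
face (array([0.5527, 0.0403, 0.0662]), array([-0.3975, -0.0678,  0.9151]), np.float64(0.0030466303548980305), 665, np.float64(23.778609401143758), np.float64(-170.32358373552927))
floor (array([0.6029, 0.0438, 0.0554]), array([-0.4078, -0.0825,  0.9094]), np.float64(0.0028080964558261277), 561, np.float64(24.58317830923323), np.float64(-168.5609528548787))

[ 12  13  11  14 111]
top ((575.9093017578125, -232.31454467773438), (42.98587417602539, 30.213300704956055), 10.593049049377441) [ 0.5768 -0.2305  0.0199]

[ 12   6  14  15 146]
scene ((573.1863403320312, -232.92684936523438), (55.327850341796875, 38.26774597167969), 10.802679061889648) [ 0.5737 -0.2322  0.0175]
```

View pics/c_top.png

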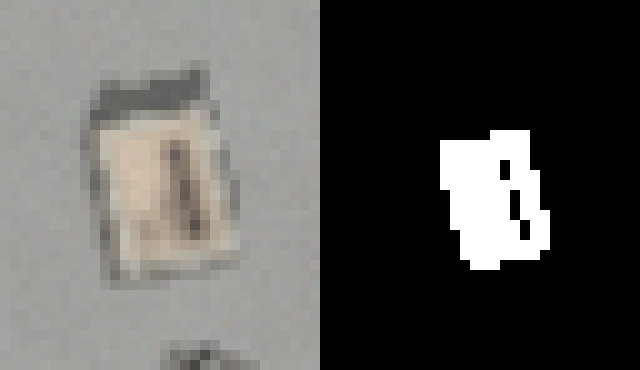

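```bash
cat >> h.py <<'E'
np.set_printoptions(precision=4,suppress=True)
def rel(p,Rt,note=""):
    from plant import ctrl
    s=ctrl.state();R0=R.from_quat(s["tcp_rot"])
    print(note,"xyz cm",np.round(R0.inv().apply(np.array(p)-s["tcp_pos"])*100,2),"rot",np.round(np.degrees((R0.inv()*Rt).as_rotvec()),2))
def tool(z,yang):
    z=np.array(z,float);z/=np.linalg.norm(z);a=np.radians(yang);y=np.array([np.cos(a),np.sin(a),0]);y-=z*(y@z);y/=np.linalg.norm(y)
    return R.from_matrix(np.c_[np.cross(y,z),y,z])
E
python3 - <<'E'
from h import *
Rt=tool([0,0,-1],100.4)
rel([.576,-.231,.23],Rt)
rel([.44,.1,.30],Rt)
E
```

```text
xyz cm [-62.03 -57.96   0.11] rot [ -0.05  -0.03 -34.11]
 xyz cm [-36.27 -33.13  -6.91] rot [ -0.05  -0.03 -34.11]
```

```bash
python3 -m pendant '[{"xyz":[-3,-3,-6],"rot":[0,0,0],"hand":0},{"xyz":[-7,-6.5,-7],"rot":[0,0,-4],"hand":0},{"xyz":[-11,-10.3,-7],"rot":[0,0,-8],"hand":0},{"xyz":[-15,-14,-7],"rot":[0,0,-12],"hand":0},{"xyz":[-19,-17.5,-7],"rot":[0,0,-17],"hand":0},{"xyz":[-23,-21.3,-7],"rot":[0,0,-22],"hand":0},{"xyz":[-27,-25,-7],"rot":[0,0,-27],"hand":0},{"xyz":[-31,-29,-7],"rot":[0,0,-34],"hand":0},{"xyz":[-35,-32.5,-7],"rot":[0,0,-34],"hand":0},{"xyz":[-39,-36.3,-7],"rot":[0,0,-34],"hand":0}]'
python3 - <<'E'
from h import *
from plant import ctrl
print(ctrl.state()["q"])
for n in ["wrist"]:
    c=ctrl.read_camera(n);np.savez(f"/tmp/{n}1.npz",**c);cv2.imwrite(f"pics/{n}1.png",c["pixels"][:,:,::-1])
rel([.576,-.231,.16],tool([0,0,-1],100.4))
E
```

```text
t: 1.4
tcp_pos: [0.4528, 0.0585, 0.3012]
tcp_rot: [-0.09, 0.996, 0.0, 0.0]
force: [0.1, 0.7, -0.1]
width: 0.0854
[-0.1595 -0.3024 -0.1564  1.7166  0.0003 -0.3391]
 xyz cm [ -6.96 -30.08  14.1 ] rot [-0.14 -0.02 -0.32]
```

View pics/wrist1.png

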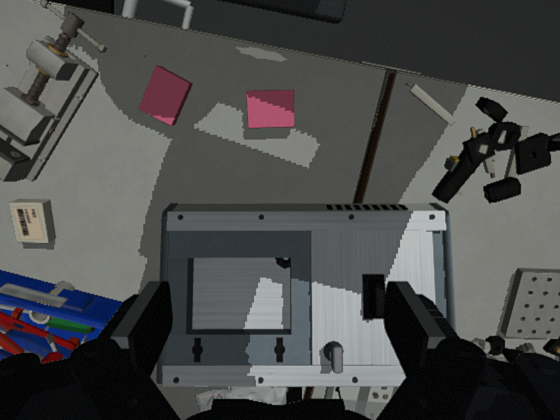

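```bash
cat > bay.py <<'E'
from h import *
import sys
f=sys.argv[1]
c=dict(np.load(f));W=cloud(c);g=cv2.cvtColor(c["pixels"],cv2.COLOR_RGB2GRAY)
def fit(polys):
    m=np.zeros(W.shape[:2],np.uint8)
    for p in polys: cv2.fillPoly(m,[np.int32(p)],1)
    P=W[(m>0)&~np.isnan(W[...,0])]
    for i in range(8):
        o=P.mean(0);n=np.linalg.svd(P-o,full_matrices=False)[2][2];n*=np.sign(n[2]);r=(P-o)@n;P=P[abs(r)<2.5*max(r.std(),.0005)]
    print(o,n,r.std(),len(P),np.degrees(np.arccos(n[2])),np.degrees(np.arctan2(-n[1],-n[0])));return o,n
def onplane(uv,o,n):
    K=c["K"];uv=np.atleast_2d(uv).astype(float)
    d=np.c_[(uv[:,0]-K[0,2])/K[0,0],(uv[:,1]-K[1,2])/K[1,1],np.ones(len(uv))]@R.from_quat(c["attitude"]).as_matrix().T
    return c["eye"]+d*(((o-c["eye"])@n)/(d@n))[:,None]
E
cat > /tmp/a.py <<'E'
exec(open('bay.py').read())
o,n=fit([[(166,234),(308,234),(308,254),(166,254)],[(166,254),(184,254),(184,330),(166,330)],[(296,254),(308,254),(308,330),(296,330)]])
of,nf=fit([[(192,264),(270,264),(285,275),(285,328),(192,328)]])
print("depth",(o-of)@n)
oc,nc=fit([[(316,235),(355,235),(355,335),(316,335)],[(390,235),(430,235),(430,275),(390,275)]])
print("cover",(oc-o)@n)
C=onplane([(187,258),(292,258),(292,335),(187,335)],o,n);print(C,C.mean(0));
print([np.linalg.norm(C[i]-C[(i+1)%4]) for i in range(4)])
print("strip corners", onplane([(163,205),(449,210)],o+n*.009,n))
im=cv2.resize(c["pixels"][190:390,150:460][:,:,::-1],None,fx=2.5,fy=2.5,interpolation=cv2.INTER_CUBIC);cv2.imwrite("pics/w1z.png",im)
E
python3 /tmp/a.py /tmp/wrist1.npz
```

```text
[0.5593 0.0305 0.0796] [0.9167 0.1572 0.3673] 0.029513968972757404 5410 68.4497878231878 -170.2676826918701
[0.6121 0.0403 0.0565] [-0.3989 -0.0749  0.9139] 0.000764306702796761 5841 23.94909136989601 10.63708414595492
depth -0.04137420272268582
[0.5492 0.1658 0.0798] [-0.3995 -0.0745  0.9137] 0.0007502804056555061 5555 23.979379220588978 10.567435371929115
cover 0.012050633178342145
[[ 0.6065 -0.0368 -0.0092]
 [ 0.5901  0.1046 -0.0289]
 [ 0.4482  0.0624  0.3434]
 [ 0.4535  0.0294  0.3444]] [0.5246 0.0399 0.1624]
[np.float64(0.14362577401480925), np.float64(0.4006349258920859), np.float64(0.033419796102630774), np.float64(0.39084699256834393)]
strip corners [[ 0.1972  0.1764  0.9455]
 [ 0.2539 -0.2468  0.9851]]
```

View pics/w1z.png

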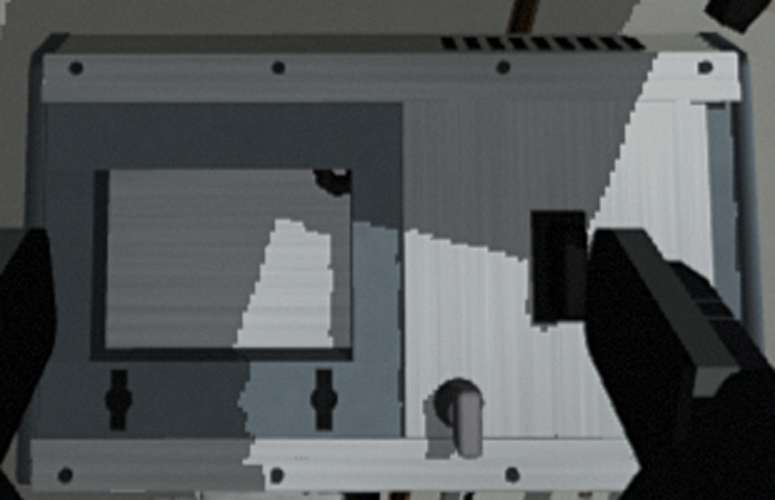

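```bash
cat > /tmp/a.py <<'E'
exec(open('bay.py').read())
of,n=fit([[(192,264),(270,264),(285,275),(285,328),(192,328)]])
oc,nc=fit([[(316,235),(355,235),(355,335),(316,335)],[(390,235),(430,235),(430,275),(390,275)]])
print("cover above floor",(oc-of)@n)
n=(n+nc);n/=np.linalg.norm(n)
o=of+.03*n
C=onplane([(186.8,257.2),(290.8,257.2),(290.8,334),(186.8,334)],o,n);print(C,C.mean(0));
L=[np.linalg.norm(C[i]-C[(i+1)%4]) for i in range(4)];print(L)
yv=C[1]-C[0]+C[2]-C[3];yv/=np.linalg.norm(yv);print("yaw",np.degrees(np.arctan2(-yv[0],yv[1])))
az=np.arctan2(-n[1],-n[0]); Y=np.array([-np.sin(az),np.cos(az),0]);X=np.cross(Y,n)
print("bayfloor",C.mean(0)-.03*n)
E=onplane([(150+402/2.5,190+250/2.5)],o+.007*n,n)[0];print("cover right edge y rel bay",(E-C.mean(0))@Y, "expect .082 at .15")
F=onplane([(150+531/2.5,190+212/2.5),(150+531/2.5,190+322/2.5)],o+.035*n,n);print("fin top right edge",(F-C.mean(0))@Y,(F-C.mean(0))@X)
S=onplane([(150+467/2.5,190+390/2.5),(150+467/2.5,190+458/2.5)],o+.040*n,n);print("wing top ends",(S-C.mean(0))@Y,(S-C.mean(0))@X)
E
python3 /tmp/a.py /tmp/wrist1.npz
```

```text
[0.6121 0.0403 0.0565] [-0.3989 -0.0749  0.9139] 0.000764306702796761 5841 23.94909136989601 10.63708414595492
[0.5492 0.1658 0.0798] [-0.3995 -0.0745  0.9137] 0.0007502804056555061 5555 23.979379220588978 10.567435371929115
cover above floor 0.03693276704627912
[[ 0.5679 -0.0238  0.0648]
 [ 0.5469  0.0911  0.065 ]
 [ 0.6223  0.1045  0.0991]
 [ 0.6429 -0.008   0.0989]] [0.595  0.0409 0.0819]
[np.float64(0.11684077811830526), np.float64(0.08385920409387083), np.float64(0.1143937079070029), np.float64(0.08389701156231226)]
yaw 10.365946168017517
bayfloor [0.607  0.0432 0.0545]
cover right edge y rel bay 0.07950627345036292 expect .082 at .15
fin top right edge [0.1301 0.1289] [-0.0241  0.0199]
wing top ends [0.1016 0.1011] [0.0452 0.0712]
```

```bash
cat > /tmp/a.py <<'E'
from h import *
c=dict(np.load("/tmp/wrist1.npz"));W=cloud(c)
im=cv2.resize(c["pixels"][185:260,0:70][:,:,::-1],None,fx=8,fy=8,interpolation=cv2.INTER_CUBIC);cv2.imwrite("pics/w1c.png",im)
print(W[225,30],W[215,20],W[180,30],W[255,60])
E
python3 /tmp/a.py
```

```text
[ 0.5831 -0.226   0.0176] [ 0.5715 -0.2368  0.0188] [ 0.5282 -0.2295  0.0099] [ 0.6271 -0.1992  0.0004]
```

View pics/w1c.png

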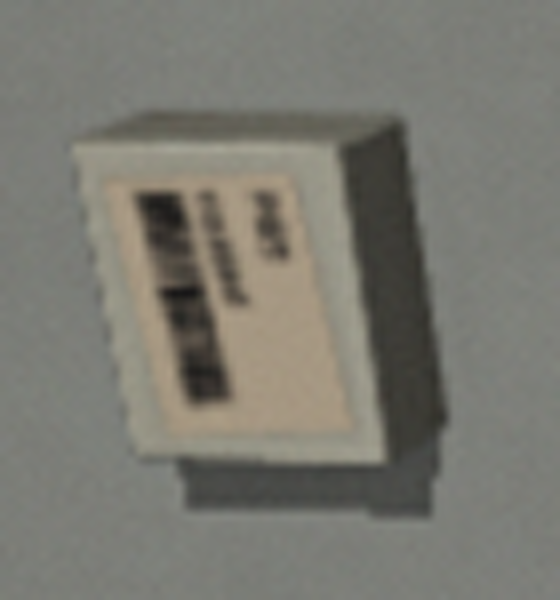

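```bash
cat > /tmp/a.py <<'E'
from h import *
c=dict(np.load("/tmp/wrist1.npz"))
uv=np.array([(72,145),(340,145),(385,465),(138,460)])/8+[0,185]
Q=ray(c,uv,.018);print(Q,Q.mean(0),[np.linalg.norm(Q[i]-Q[(i+1)%4]) for i in range(4)])
for a,b in((0,3),(1,2)): d=Q[b]-Q[a];print(np.degrees(np.arctan2(d[1],d[0])))
for a,b in((0,1),(3,2)): d=Q[b]-Q[a];print(np.degrees(np.arctan2(d[1],d[0])))
p=Q.mean(0)
for z in(.12,.004): rel([p[0],p[1],z],tool([0,0,-1],102))
E
python3 /tmp/a.py
```

```text
[[ 0.5589 -0.2498  0.018 ]
 [ 0.5517 -0.2103  0.018 ]
 [ 0.6034 -0.2041  0.018 ]
 [ 0.6094 -0.2419  0.018 ]] [ 0.5808 -0.2265  0.018 ] [np.float64(0.040220272852539034), np.float64(0.052067581229675156), np.float64(0.03823706794789206), np.float64(0.05113573926668762)]
8.967528989030134
6.797083891964209
100.32755233896694
99.05762463668518
 xyz cm [ -7.52 -29.72  18.1 ] rot [-0.14 -0.02 -1.92]
 xyz cm [ -7.52 -29.69  29.7 ] rot [-0.14 -0.02 -1.92]
```

```bash
python3 -m pendant '[{"xyz":[-1,-5,1],"rot":[0,0,0],"hand":0},{"xyz":[-2.5,-10,3],"rot":[0,0,1],"hand":0},{"xyz":[-4,-15,5],"rot":[0,0,1],"hand":0},{"xyz":[-5,-20,8],"rot":[0,0,1],"hand":0},{"xyz":[-6.5,-25,11],"rot":[0,0,1],"hand":0},{"xyz":[-7.5,-29.7,14],"rot":[0,0,1],"hand":0},{"xyz":[-7.5,-29.7,18],"rot":[0,0,1],"hand":0},{"xyz":[-7.5,-29.7,21],"rot":[0,0,1],"hand":0},{"xyz":[-7.5,-29.7,21],"rot":[0,0,1],"hand":0},{"xyz":[-7.5,-29.7,21],"rot":[0,0,1],"hand":0}]'
python3 - <<'E'
from h import *
from plant import ctrl
c=ctrl.read_camera("wrist");np.savez("/tmp/wrist2.npz",**c);cv2.imwrite("pics/wrist2.png",c["pixels"][:,:,::-1])
rel([.581,-.2265,.003],tool([0,0,-1],99.3)); print(ctrl.state()["force"])
E
```

```text
t: 2.7
tcp_pos: [0.5798, -0.2187, 0.0927]
tcp_rot: [-0.081, 0.997, -0.0, 0.001]
force: [1.2, 0.4, 0.3]
width: 0.0857
 xyz cm [ 0.05 -0.74  9.03] rot [-0.09  0.11  0.  ]
[ 0.8481 -0.1516  0.6224]
```

View pics/wrist2.png

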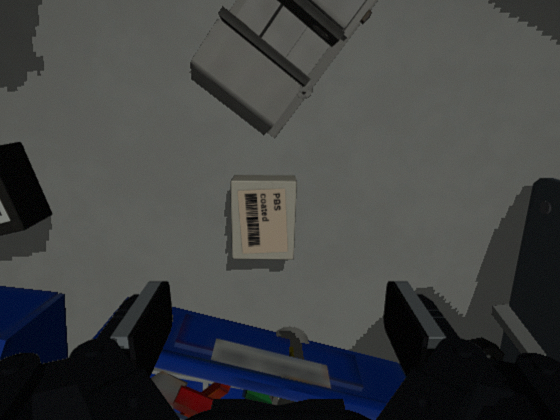

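```bash
cat > /tmp/a.py <<'E'
from h import *
c=dict(np.load("/tmp/wrist2.npz"));W=cloud(c)
uv=np.array([(232,181),(297,181),(294,259),(232,259)])
Q=ray(c,uv,.018);print(Q,Q.mean(0))
for a,b in((0,3),(1,2)): d=Q[b]-Q[a];print(np.degrees(np.arctan2(d[1],d[0])))
print(W[220,262],"tube",W[328,290],W[345,300],W[335,280],"bin",W[365,270],W[330,200], W[125,270])
rel([Q[:,0].mean(),Q[:,1].mean(),.003],tool([0,0,-1],99.3)); 
E
python3 /tmp/a.py
```

```text
[[ 0.5576 -0.2501  0.018 ]
 [ 0.5513 -0.2115  0.018 ]
 [ 0.6023 -0.2042  0.018 ]
 [ 0.6088 -0.2437  0.018 ]] [ 0.58   -0.2274  0.018 ]
7.16829813258151
8.140727318073171
[ 0.579  -0.2286  0.0189] tube [ 0.6656 -0.1952  0.0016] [ 0.6659 -0.1886  0.0192] [ 0.6675 -0.2024  0.0089] bin [ 0.6616 -0.2099  0.0479] [ 0.6573 -0.2574  0.0294] [ 0.5184 -0.2325  0.0524]
 xyz cm [ 0.17 -0.82  9.03] rot [-0.09  0.11  0.  ]
```

```bash
python3 -m pendant '[{"xyz":[0.2,-0.8,3],"rot":[0,0,0],"hand":0},{"xyz":[0.2,-0.8,6],"rot":[0,0,0],"hand":0},{"xyz":[0.2,-0.8,8],"rot":[0,0,0],"hand":0},{"xyz":[0.2,-0.8,9.0],"rot":[0,0,0],"hand":0},{"xyz":[0.2,-0.8,9.0],"rot":[0,0,0],"hand":0},{"xyz":[0.2,-0.8,9.0],"rot":[0,0,0],"hand":255},{"xyz":[0.2,-0.8,9.0],"rot":[0,0,0],"hand":255},{"xyz":[0.2,-0.8,9.0],"rot":[0,0,0],"hand":255},{"xyz":[0.2,-0.8,9.0],"rot":[0,0,0],"hand":255},{"xyz":[0.2,-0.8,9.0],"rot":[0,0,0],"hand":255}]'
python3 - <<'E'
from h import *
from plant import ctrl
for n in("wrist",):
    c=ctrl.read_camera(n);np.savez(f"/tmp/{n}3.npz",**c);cv2.imwrite(f"pics/{n}3.png",c["pixels"][:,:,::-1])
s=ctrl.state();print(s["tcp_pos"],s["force"],s["width"])
E
```

```text
t: 4.0
tcp_pos: [0.5792, -0.2273, 0.0023]
tcp_rot: [-0.081, 0.997, -0.0, 0.001]
force: [-0.3, -0.1, 5.7]
width: 0.0387
[ 0.5792 -0.2273  0.0024] [-0.4017  0.0808  5.7136] 0.03889391280238996
```

View pics/wrist3.png

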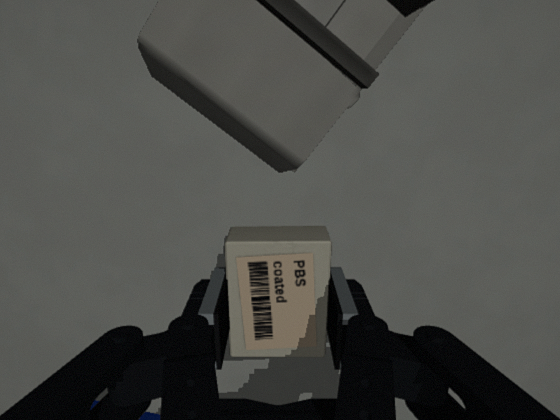

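```bash
cat >> h.py <<'E'
B=np.array([.607,.0432,.0545]);yaw=np.radians(10.5);sl=np.radians(24)
Yb=np.array([-np.sin(yaw),np.cos(yaw),0]);Nb=np.array([-np.sin(sl)*np.cos(yaw),-np.sin(sl)*np.sin(yaw),np.cos(sl)]);Xb=np.cross(Yb,Nb)
def bp(x,y,z): return B+x*Xb+y*Yb+z*Nb
Rb=R.from_matrix(np.c_[-Xb,Yb,-Nb])
E
cat > /tmp/a.py <<'E'
from h import *
R1=tool([0,0,-1],99.3)
rel([.579,-.2273,.17],R1,"lift")
rel(bp(.002,0,.11),Rb,"appr")
rel(bp(.002,0,.0035),Rb,"place")
print(bp(0,0,.11))
E
python3 /tmp/a.py
```

```text
lift xyz cm [  0.    -0.02 -16.76] rot [-0.06  0.07 -0.01]
appr xyz cm [ -2.84  26.14 -15.37] rot [ -0.31 -23.92  -1.18]
place xyz cm [-7.15 26.24 -5.63] rot [ -0.31 -23.92  -1.18]
[0.563 0.035 0.155]
```

```bash
python3 -m pendant '[{"xyz":[0,0,-4],"rot":[0,0,0],"hand":255},{"xyz":[0,0,-9],"rot":[0,0,0],"hand":255},{"xyz":[0,2,-14],"rot":[0,0,0],"hand":255},{"xyz":[0,6,-18],"rot":[0,-4,0],"hand":255},{"xyz":[-0.5,11,-18],"rot":[0,-9,-0.5],"hand":255},{"xyz":[-1,16,-17],"rot":[0,-14,-1],"hand":255},{"xyz":[-2,21,-16],"rot":[0,-19,-1.2],"hand":255},{"xyz":[-2.8,25,-15.4],"rot":[-0.3,-23.9,-1.2],"hand":255},{"xyz":[-2.8,26.2,-15.4],"rot":[-0.3,-23.9,-1.2],"hand":255},{"xyz":[-2.8,26.2,-15.4],"rot":[-0.3,-23.9,-1.2],"hand":255}]'
cat > /tmp/a.py <<'E'
from h import *
from plant import ctrl
import sys
c=ctrl.read_camera("wrist");np.savez(f"/tmp/wrist{sys.argv[1]}.npz",**c);cv2.imwrite(f"pics/wrist{sys.argv[1]}.png",c["pixels"][:,:,::-1])
s=ctrl.state();print(s["q"],s["force"],s["width"]); d=s["tcp_pos"]-B;print("bay coords",d@Xb,d@Yb,d@Nb)
rel(bp(.002,0,.0035),Rb,"place")
E
python3 /tmp/a.py 4
```

```text
t: 5.3
tcp_pos: [0.5641, 0.0365, 0.156]
tcp_rot: [-0.09, 0.974, 0.019, 0.206]
force: [0.4, 0.1, 0.2]
width: 0.0392
[-0.2664 -0.56   -0.6779  1.0727  0.1772 -0.416 ] [-0.7479 -0.0686 -0.2435] 0.039058918019016745
bay coords 0.001956748753111436 0.0003806727123129527 0.1105410261328007
place xyz cm [-0.02 -0.04 10.7 ] rot [ 0.   -0.07  0.03]
```

View pics/wrist4.png

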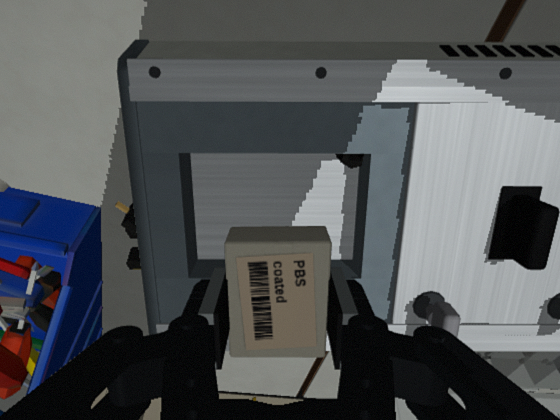

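```bash
python3 -m pendant '[{"xyz":[0,0,3],"rot":[0,0,0],"hand":255},{"xyz":[0,0,6],"rot":[0,0,0],"hand":255},{"xyz":[0,0,8],"rot":[0,0,0],"hand":255},{"xyz":[0,0,9],"rot":[0,0,0],"hand":255},{"xyz":[0,0,9.7],"rot":[0,0,0],"hand":255},{"xyz":[0,0,10.2],"rot":[0,0,0],"hand":255},{"xyz":[0,0,10.5],"rot":[0,0,0],"hand":255},{"xyz":[0,0,10.6],"rot":[0,0,0],"hand":255},{"xyz":[0,0,10.7],"rot":[0,0,0],"hand":255},{"xyz":[0,0,10.7],"rot":[0,0,0],"hand":255}]'
python3 /tmp/a.py 5
```

```text
t: 6.6
tcp_pos: [0.6066, 0.0443, 0.0577]
tcp_rot: [-0.09, 0.974, 0.019, 0.206]
force: [0.4, -0.3, -0.6]
width: 0.0389
[-0.2254 -0.3491 -0.7059  0.8277  0.1626 -0.377 ] [ 0.0865 -0.2055 -0.4778] 0.038326656812377805
bay coords 0.0011041098141162226 0.0011306989036763003 0.0030015578299201593
place xyz cm [-0.09 -0.11 -0.05] rot [ 0.05 -0.08  0.  ]
```

View pics/wrist5.png

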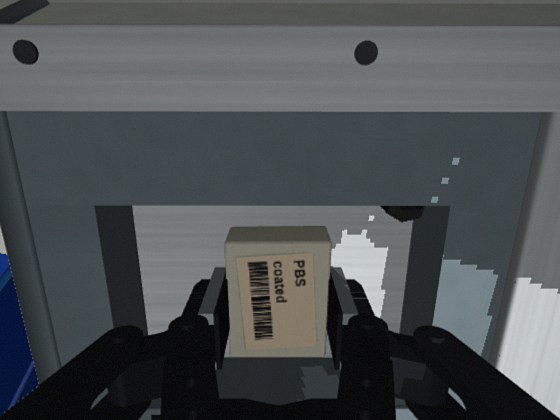

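```bash
python3 -m pendant '[{"xyz":[0,0,0.1],"rot":[0,0,0],"hand":255},{"xyz":[0,0,0.2],"rot":[0,0,0],"hand":255},{"xyz":[0,0,0.2],"rot":[0,0,0],"hand":255},{"xyz":[0,0,0.2],"rot":[0,0,0],"hand":120},{"xyz":[0,0,0.2],"rot":[0,0,0],"hand":80},{"xyz":[0,0,0.1],"rot":[0,0,0],"hand":80},{"xyz":[0,0,-0.5],"rot":[0,0,0],"hand":80},{"xyz":[0,0,-2],"rot":[0,0,0],"hand":80},{"xyz":[0,0,-5],"rot":[0,0,0],"hand":80},{"xyz":[0,0,-8],"rot":[0,0,0],"hand":80}]'
python3 /tmp/a.py 6
```

```text
t: 7.9
tcp_pos: [0.5741, 0.0382, 0.1324]
tcp_rot: [-0.09, 0.974, 0.019, 0.207]
force: [1.5, -0.5, 0.3]
width: 0.0588
[-0.2559 -0.5237 -0.6897  1.0182  0.1741 -0.4059] [ 0.4916 -1.0755  4.5144] 0.05840849829005875
bay coords 0.003936401727116212 0.0005091075588540688 0.08851559500030344
place xyz cm [ 0.22 -0.04  8.5 ] rot [-0.06  0.19  0.06]
```

View pics/wrist6.png

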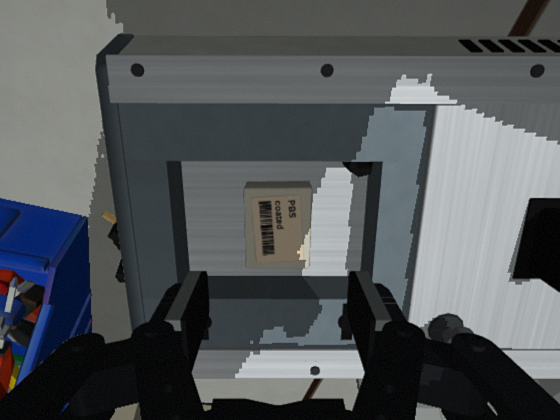

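```bash
cat > /tmp/b.py <<'E'
exec(open('bay.py').read())
m=np.zeros(W.shape[:2],np.uint8);cv2.fillPoly(m,[np.int32([(252,195),(305,195),(300,260),(252,260)])],1);P=W[(m>0)&~np.isnan(W[...,0])]-B
print("case top h",np.median(P@Nb),"x",np.ptp(P@Xb),np.median(P@Xb),np.median(P@Yb)); oo,nn=fit([[(252,195),(305,195),(300,260),(252,260)]]);print(nn@Nb)
rel(bp(0,.10,.13),Rb);rel(bp(0,.146,.13),Rb)
E
python3 /tmp/b.py /tmp/wrist6.npz
```

```text
case top h 0.01882759950753489 x 0.04238549348492801 -7.444734444944678e-05 0.0009290948051407539
[0.5996 0.0429 0.0719] [-0.4003 -0.0762  0.9132] 0.00059526882361888 3320 24.04507348910107 10.782254561027907
0.9999976796274475
 xyz cm [ 0.37  9.94 -4.16] rot [-0.06  0.19  0.06]
 xyz cm [ 0.36 14.54 -4.17] rot [-0.06  0.19  0.06]
```

Case top is at 18.8 mm above the floor, parallel: flat. Now move over the pull.

```bash
python3 -m pendant '[{"xyz":[0.2,2,-2],"rot":[0,0,0],"hand":80},{"xyz":[0.4,5,-4],"rot":[0,0,0],"hand":80},{"xyz":[0.4,8,-4.2],"rot":[0,0,0],"hand":80},{"xyz":[0.4,10,-4.2],"rot":[0,0,0],"hand":80},{"xyz":[0.4,12,-4.2],"rot":[0,0,0],"hand":80},{"xyz":[0.4,13.5,-4.2],"rot":[0,0,0],"hand":120},{"xyz":[0.4,14.5,-4.2],"rot":[0,0,0],"hand":120},{"xyz":[0.4,14.5,-4.2],"rot":[0,0,0],"hand":120},{"xyz":[0.4,14.5,-4.2],"rot":[0,0,0],"hand":120},{"xyz":[0.4,14.5,-4.2],"rot":[0,0,0],"hand":120}]'
python3 /tmp/a.py 7
```

```text
t: 9.2
tcp_pos: [0.528, 0.1765, 0.1675]
tcp_rot: [-0.089, 0.974, 0.019, 0.206]
force: [-1.1, 0.1, -0.2]
width: 0.0451
[ 0.0593 -0.608  -0.6927  1.0719  0.0507 -0.1128] [-0.2021  0.5463  1.2254] 0.04507034743880828
bay coords -0.002834469698036017 0.145540919125422 0.12492097924210088
place xyz cm [ -0.51 -14.56  12.13] rot [ 0.04 -0.1  -0.04]
```

View pics/wrist7.png

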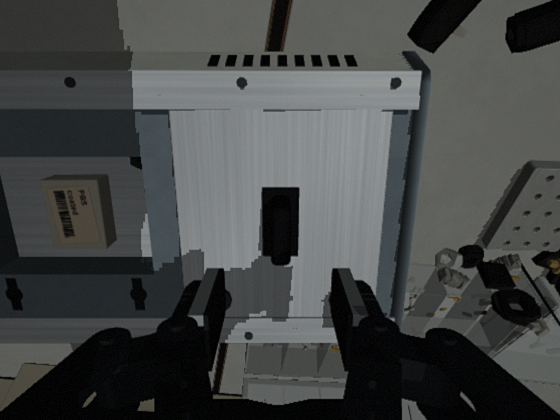

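```bash
cat > /tmp/b.py <<'E'
exec(open('bay.py').read())
def q(uv,z):
    D=onplane(uv,B+z*Nb,Nb)-B;print(np.c_[D@Xb,D@Yb])
q([(271,190),(290,190),(290,265),(271,265)],.065)
q([(262,187),(298,187)],.037)
q([(169,110),(391,110)],.037)
print(W[240,281]-B@np.eye(3), (W[240,281]-B)@Nb,(W[150,230]-B)@Nb)
print("case",(W[210,75]-B)@Xb,(W[210,75]-B)@Yb,(W[210,75]-B)@Nb)
rel(bp(0,.146,.042),Rb)
E
python3 /tmp/b.py /tmp/wrist7.npz
```

```text
[[-0.0284  0.142 ]
 [-0.0284  0.1527]
 [ 0.0182  0.1531]
 [ 0.0182  0.1417]]
[[-0.0232  0.1357]
 [-0.0232  0.1588]]
[[-0.0708  0.0805]
 [-0.0708  0.214 ]]
[-0.0515  0.1406  0.0605] 0.06540088802556672 0.037436505479911626
case -0.002045709300334009 0.0029022991679863675 0.018588358318412573
 xyz cm [-0.3   0.04  8.29] rot [ 0.04 -0.1  -0.04]
```

```bash
python3 -m pendant '[{"xyz":[-0.3,0.15,3],"rot":[0,0,0],"hand":120},{"xyz":[-0.3,0.15,5.5],"rot":[0,0,0],"hand":120},{"xyz":[-0.3,0.15,7],"rot":[0,0,0],"hand":120},{"xyz":[-0.3,0.15,7.7],"rot":[0,0,0],"hand":120},{"xyz":[-0.3,0.15,8.1],"rot":[0,0,0],"hand":120},{"xyz":[-0.3,0.15,8.1],"rot":[0,0,0],"hand":120},{"xyz":[-0.3,0.15,8.1],"rot":[0,0,0],"hand":255},{"xyz":[-0.3,0.15,8.1],"rot":[0,0,0],"hand":255},{"xyz":[-0.3,0.15,8.1],"rot":[0,0,0],"hand":255},{"xyz":[-0.3,0.15,8.1],"rot":[0,0,0],"hand":255}]'
python3 /tmp/a.py 8
```

```text
t: 10.5
tcp_pos: [0.5627, 0.185, 0.0955]
tcp_rot: [-0.09, 0.974, 0.019, 0.207]
force: [-4.8, -1.1, 6.3]
width: 0.0107
[ 0.0733 -0.4502 -0.7152  0.8902  0.0452 -0.1005] [-5.3933 -1.0232  4.7571] 0.01110198759607249
bay coords 0.000534656643648632 0.14752388753603443 0.044613922332822895
place xyz cm [ -0.15 -14.76   4.1 ] rot [ 0.04 -0.05 -0.  ]
```

```bash
python3 -m pendant '[{"xyz":[0,-1.5,0],"rot":[0,0,0],"hand":255},{"xyz":[0,-3.5,0],"rot":[0,0,0],"hand":255},{"xyz":[0,-5.5,0],"rot":[0,0,0],"hand":255},{"xyz":[0,-7.5,0],"rot":[0,0,0],"hand":255},{"xyz":[0,-9.5,0],"rot":[0,0,0],"hand":255},{"xyz":[0,-11.5,0],"rot":[0,0,0],"hand":255},{"xyz":[0,-13,0],"rot":[0,0,0],"hand":255},{"xyz":[0,-14,0],"rot":[0,0,0],"hand":255},{"xyz":[0,-14.5,0],"rot":[0,0,0],"hand":255},{"xyz":[0,-14.7,0],"rot":[0,0,0],"hand":255}]'
python3 /tmp/a.py 9
```

```text
t: 11.8
tcp_pos: [0.5893, 0.0404, 0.0954]
tcp_rot: [-0.089, 0.974, 0.019, 0.206]
force: [-11.1, 1.8, 10.6]
width: 0.0108
[-0.2426 -0.4434 -0.7068  0.9239  0.1688 -0.3928] [-10.0877  -0.9124  10.5421] 0.010196331521245801
bay coords 0.00027743682251668767 0.0002600242977927857 0.044706224448536266
place xyz cm [-0.18 -0.03  4.12] rot [ 0.04 -0.09 -0.02]
```

View pics/wrist9.png

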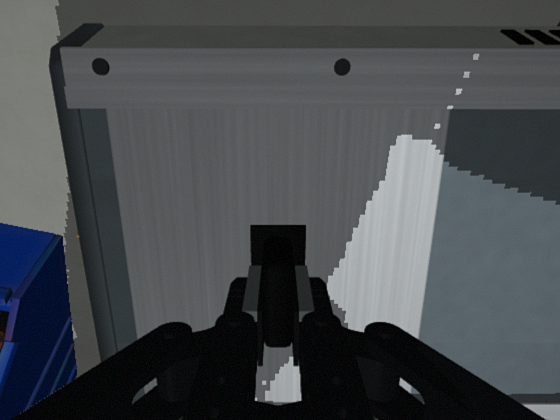

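```bash
python3 -m pendant '[{"xyz":[0,-0.1,0],"rot":[0,0,0],"hand":255},{"xyz":[0,-0.2,0],"rot":[0,0,0],"hand":255},{"xyz":[0,-0.3,0],"rot":[0,0,0],"hand":255},{"xyz":[0,-0.3,0],"rot":[0,0,0],"hand":255},{"xyz":[0,-0.3,0],"rot":[0,0,0],"hand":255},{"xyz":[0,-0.3,0],"rot":[0,0,0],"hand":255},{"xyz":[0,-0.3,0],"rot":[0,0,0],"hand":255},{"xyz":[0,-0.3,0],"rot":[0,0,0],"hand":255},{"xyz":[0,-0.3,0],"rot":[0,0,0],"hand":255},{"xyz":[0,-0.3,0],"rot":[0,0,0],"hand":255}]'
python3 /tmp/a.py 10
```

```text
t: 13.1
tcp_pos: [0.5895, 0.0391, 0.0954]
tcp_rot: [-0.09, 0.974, 0.021, 0.206]
force: [-12.2, 7.2, 13.2]
width: 0.0106
[-0.2468 -0.4416 -0.7055  0.9252  0.1734 -0.3981] [-12.0227   6.9865  12.5036] 0.010577352317520475
bay coords 0.00028226856457836986 -0.0008808781823046843 0.04468749684005557
place xyz cm [-0.18  0.07  4.12] rot [ 0.22 -0.08  0.04]
```

```bash
python3 -m pendant '[{"xyz":[0,0.1,0],"rot":[0,0,0],"hand":140},{"xyz":[0,0.1,0],"rot":[0,0,0],"hand":140},{"xyz":[0,0.1,0],"rot":[0,0,0],"hand":140},{"xyz":[0,0,-4],"rot":[0,0,0],"hand":140},{"xyz":[0,0,-8],"rot":[0,0,0],"hand":140},{"xyz":[-4,0,-11],"rot":[0,0,0],"hand":140},{"xyz":[-8,0,-11],"rot":[0,0,0],"hand":140},{"xyz":[-12,0,-11],"rot":[0,0,0],"hand":140},{"xyz":[-12,0,-11],"rot":[0,0,0],"hand":140},{"xyz":[-12,0,-11],"rot":[0,0,0],"hand":140}]'
python3 /tmp/a.py 11
```

```text
t: 14.4
tcp_pos: [0.6534, 0.0493, 0.243]
tcp_rot: [-0.09, 0.974, 0.02, 0.206]
force: [0.3, 0.3, 0.5]
width: 0.0385
[-0.1955 -0.2607 -0.2946  1.1476  0.1511 -0.3489] [-0.5311 -0.6517  0.6924] 0.038457195653416994
bay coords 0.11922893849933129 -0.002438859456420612 0.15330510106970036
place xyz cm [11.68  0.22 15.01] rot [ 0.07 -0.16 -0.02]
```

View pics/wrist11.png

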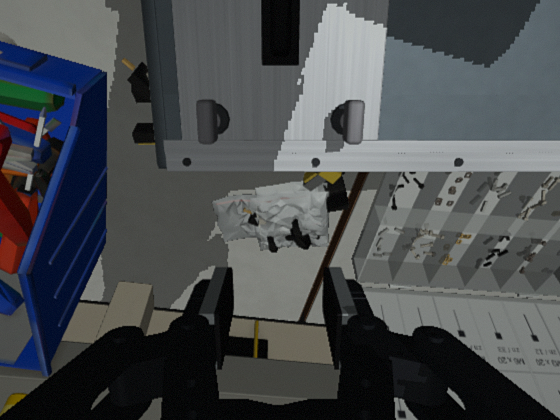

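```bash
cat > /tmp/b.py <<'E'
exec(open('bay.py').read())
im=cv2.resize(c["pixels"][80:170,160:400][:,:,::-1],None,fx=3.3,fy=3.3,interpolation=cv2.INTER_CUBIC);cv2.imwrite("pics/w11z.png",im)
E
python3 /tmp/b.py /tmp/wrist11.npz
```

```text
(no output)
```

View pics/w11z.png

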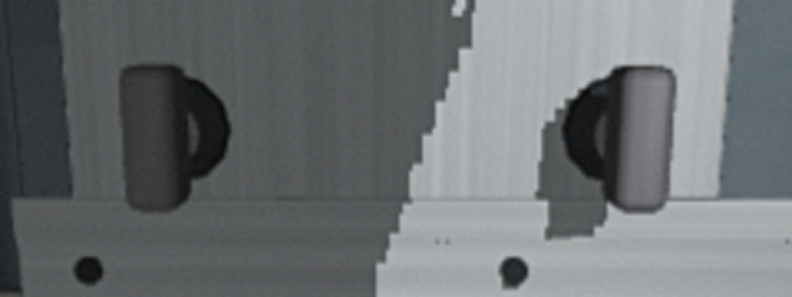

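```bash
cat > /tmp/b.py <<'E'
exec(open('bay.py').read())
def q(uv,z):
    uv=np.array(uv)/3.3+[160,80]
    D=onplane(uv,B+z*Nb,Nb)-B;print(np.c_[D@Xb,D@Yb],(D@Xb).mean(),(D@Yb).mean())
q([(120,66),(182,66),(186,210),(126,210)],.070)
q([(615,66),(675,66),(668,210),(608,210)],.070)
q([(65,100),(732,100)],.037)
for u,v in((206,121),(354,121)): print((W[v,u]-B)@Nb)
rel(bp(.056,.0435,.12),Rb,"L");rel(bp(.056,.0435,.0535),Rb,"L")
E
python3 /tmp/b.py /tmp/wrist11.npz
```

```text
[[ 0.0455 -0.0496]
 [ 0.0455 -0.0386]
 [ 0.0708 -0.0392]
 [ 0.0708 -0.0502]] 0.0581262678990483 -0.04440083781296254
[[0.0455 0.038 ]
 [0.0455 0.0487]
 [0.0708 0.0492]
 [0.0708 0.0382]] 0.05812019064717108 0.043535804035977586
[[ 0.0527 -0.0681]
 [ 0.0527  0.0684]] 0.05267729246728344 0.0001189014046184475
0.07036032577828608
0.07043039918142624
L xyz cm [6.32 4.59 3.35] rot [ 0.07 -0.16 -0.02]
L xyz cm [ 6.3   4.58 10.  ] rot [ 0.07 -0.16 -0.02]
```

```bash
python3 -m pendant '[{"xyz":[3,2.3,0.5],"rot":[0,0,0],"hand":140},{"xyz":[6.1,4.6,2],"rot":[0,0,0],"hand":140},{"xyz":[6.1,4.6,5],"rot":[0,0,0],"hand":140},{"xyz":[6.1,4.6,7.5],"rot":[0,0,0],"hand":140},{"xyz":[6.1,4.6,9.2],"rot":[0,0,0],"hand":140},{"xyz":[6.1,4.6,10.1],"rot":[0,0,0],"hand":140},{"xyz":[6.1,4.6,10.1],"rot":[0,0,0],"hand":255},{"xyz":[6.1,4.6,10.1],"rot":[0,0,0],"hand":255},{"xyz":[6.1,4.6,10.1],"rot":[0,0,0],"hand":255},{"xyz":[6.1,4.6,10.1],"rot":[0,0,0],"hand":255}]'
python3 /tmp/a.py 12
```

```text
t: 15.7
tcp_pos: [0.6311, 0.0922, 0.1274]
tcp_rot: [-0.09, 0.974, 0.02, 0.207]
force: [-3.3, 2.9, 2.6]
width: 0.0082
[-0.1192 -0.3058 -0.5437  0.9322  0.1225 -0.2781] [-2.9519  3.0782  2.5382] 0.00808102933037238
bay coords 0.05946915406295357 0.04381959570276538 0.053267338254139
place xyz cm [ 5.74 -4.39  4.98] rot [ 0.07 -0.05  0.01]
```

View pics/wrist12.png

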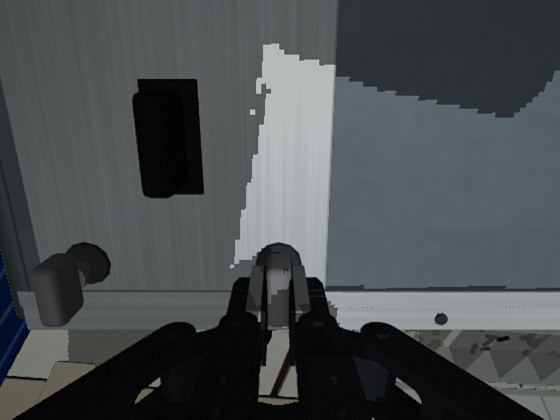

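```bash
python3 -m pendant '[{"xyz":[0.1,0,0.3],"rot":[0,0,0],"hand":255},{"xyz":[0.1,0,0.6],"rot":[0,0,0],"hand":255},{"xyz":[0.1,0,0.9],"rot":[0,0,0],"hand":255},{"xyz":[0.1,0,1.1],"rot":[0,0,0],"hand":255},{"xyz":[0.1,0,1.2],"rot":[0,0,0],"hand":255},{"xyz":[0.1,0,1.2],"rot":[0,0,0],"hand":255},{"xyz":[0.1,0,1.2],"rot":[0,0,0],"hand":255},{"xyz":[0.1,0,1.2],"rot":[0,0,0],"hand":255},{"xyz":[0.1,0,1.2],"rot":[0,0,0],"hand":255},{"xyz":[0.1,0,1.2],"rot":[0,0,0],"hand":255}]'
python3 /tmp/a.py 13
```

```text
t: 17.0
tcp_pos: [0.6357, 0.0931, 0.1167]
tcp_rot: [-0.09, 0.974, 0.02, 0.207]
force: [-3.8, 4.8, 9.2]
width: 0.0085
[-0.1167 -0.2864 -0.5478  0.9067  0.1219 -0.2759] [-4.6257  4.8197  7.8796] 0.008320208423341222
bay coords 0.05943925309227162 0.04378050036943981 0.04168678249289881
place xyz cm [ 5.75 -4.38  3.81] rot [0.07 0.05 0.03]
```

View pics/wrist13.png

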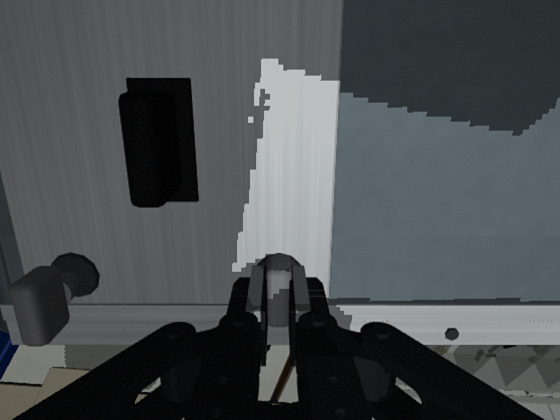

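```bash
python3 -m pendant '[{"xyz":[0.1,0,0],"rot":[0,0,7],"hand":255},{"xyz":[0.1,0,0],"rot":[0,0,17],"hand":255},{"xyz":[0.1,0,0],"rot":[0,0,27],"hand":255},{"xyz":[0.1,0,0],"rot":[0,0,37],"hand":255},{"xyz":[0.1,0,0],"rot":[0,0,47],"hand":255},{"xyz":[0.1,0,0],"rot":[0,0,57],"hand":255},{"xyz":[0.1,0,0],"rot":[0,0,67],"hand":255},{"xyz":[0.1,0,0],"rot":[0,0,77],"hand":255},{"xyz":[0.1,0,0],"rot":[0,0,85],"hand":255},{"xyz":[0.1,0,0],"rot":[0,0,90],"hand":255}]'
python3 /tmp/a.py 14
```

```text
t: 18.3
tcp_pos: [0.6341, 0.0911, 0.1156]
tcp_rot: [0.627, 0.751, 0.159, 0.133]
force: [-9.9, -4.2, 10.6]
width: 0.0083
[-0.1186 -0.2893 -0.5514  0.9079  0.1185  1.3017] [-10.1184  -4.5848  10.4044] 0.008134229576883634
bay coords 0.057182845871803105 0.042151780761684264 0.04148470784253069
place xyz cm [-4.25 -5.48  3.82] rot [ -0.19   0.02 -90.47]
```

View pics/wrist14.png

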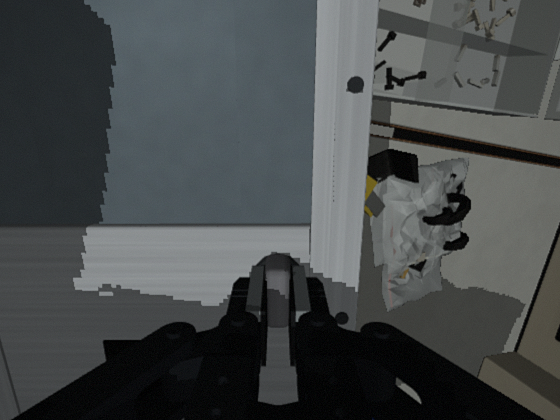

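```bash
python3 -m pendant '[{"xyz":[0,0,0],"rot":[0,0,0],"hand":150},{"xyz":[0,0,0],"rot":[0,0,0],"hand":150},{"xyz":[0,0,0],"rot":[0,0,0],"hand":150},{"xyz":[0,0,-1],"rot":[0,0,0],"hand":150},{"xyz":[0,0,-4],"rot":[0,0,0],"hand":150},{"xyz":[0,0,-8],"rot":[0,0,-10],"hand":150},{"xyz":[0,-2,-10],"rot":[0,0,-20],"hand":150},{"xyz":[0,-5,-10.5],"rot":[0,0,-30],"hand":150},{"xyz":[0,-6,-11],"rot":[0,0,-40],"hand":150},{"xyz":[0,-6,-11],"rot":[0,0,-50],"hand":150}]'
python3 /tmp/a.py 15
python3 -c "
from h import *
rel(bp(.12,-.01,.15),Rb)"
```

```text
t: 19.6
tcp_pos: [0.5358, 0.0741, 0.1923]
tcp_rot: [0.246, 0.947, 0.088, 0.188]
force: [0.3, 0.0, 0.5]
width: 0.0352
[-0.1914 -0.6606 -0.6797  1.1592  0.1495  0.339 ] [ 0.6121  0.4066 -0.3599] 0.03541447822397406
bay coords -0.0025629533274482506 0.04337885741865935 0.15189058247894477
place xyz cm [-3.1  -3.07 14.84] rot [  0.01  -0.02 -39.19]
 xyz cm [-12.87   3.61   0.18] rot [  0.01  -0.02 -39.19]
```

```bash
python3 -m pendant '[{"xyz":[-1,0.3,-0.5],"rot":[0,0,-8],"hand":140},{"xyz":[-3,0.8,-1],"rot":[0,0,-16],"hand":140},{"xyz":[-5.5,1.5,-1],"rot":[0,0,-24],"hand":140},{"xyz":[-8,2.2,-1],"rot":[0,0,-32],"hand":140},{"xyz":[-10.5,3,-0.5],"rot":[0,0,-39.2],"hand":140},{"xyz":[-12.5,3.6,0.2],"rot":[0,0,-39.2],"hand":140},{"xyz":[-12.9,3.6,0.2],"rot":[0,0,-39.2],"hand":140},{"xyz":[-12.9,3.6,0.2],"rot":[0,0,-39.2],"hand":140},{"xyz":[-12.9,3.6,0.2],"rot":[0,0,-39.2],"hand":140},{"xyz":[-12.9,3.6,0.2],"rot":[0,0,-39.2],"hand":140}]'
python3 /tmp/a.py 16
python3 -c "
from h import *
rel(bp(.058,-.0444,.12),Rb)
rel(bp(.058,-.0444,.0525),Rb)"
```

```text
t: 20.9
tcp_pos: [0.6563, 0.0406, 0.239]
tcp_rot: [-0.083, 0.975, 0.021, 0.206]
force: [0.2, 0.3, 0.9]
width: 0.0386
[-0.2109 -0.2533 -0.2961  1.1397  0.1572 -0.3493] [-0.4178 -0.6643 -0.0693] 0.03869441471693129
bay coords 0.11897162089539685 -0.011614794565253609 0.14893465809874068
place xyz cm [11.69  0.98 14.56] rot [ 0.05 -0.08 -0.81]
 xyz cm [ 6.05 -3.37  2.9 ] rot [ 0.05 -0.08 -0.81]
 xyz cm [ 6.04 -3.37  9.65] rot [ 0.05 -0.08 -0.81]
```

View pics/wrist16.png

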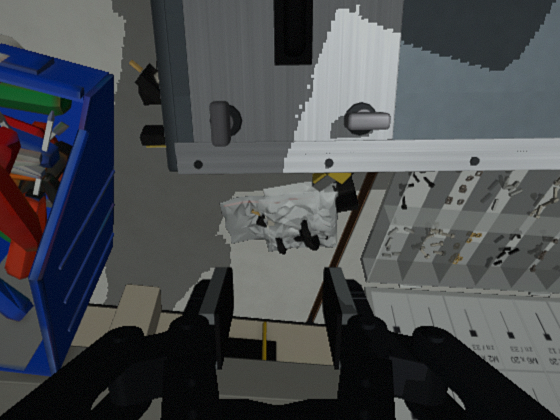

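```bash
python3 -c "
from h import *
W=cloud(dict(np.load('/tmp/wrist16.npz')))
for u,v in((365,121),(380,121),(220,121)): print((W[v,u]-B)@Nb)"
python3 -m pendant '[{"xyz":[3,-1.7,0.5],"rot":[0,0,-0.8],"hand":140},{"xyz":[6,-3.4,2],"rot":[0,0,-0.8],"hand":140},{"xyz":[6,-3.4,5],"rot":[0,0,-0.8],"hand":140},{"xyz":[6,-3.4,7.5],"rot":[0,0,-0.8],"hand":140},{"xyz":[6,-3.4,9],"rot":[0,0,-0.8],"hand":140},{"xyz":[6,-3.4,9.6],"rot":[0,0,-0.8],"hand":140},{"xyz":[6,-3.4,9.6],"rot":[0,0,-0.8],"hand":255},{"xyz":[6,-3.4,9.6],"rot":[0,0,-0.8],"hand":255},{"xyz":[6,-3.4,9.6],"rot":[0,0,-0.8],"hand":255},{"xyz":[6,-3.4,9.6],"rot":[0,0,-0.8],"hand":255}]'
python3 /tmp/a.py 17
```

```text
0.06272312714199768
0.06389451844798545
0.07056398872898584
t: 22.2
tcp_pos: [0.647, 0.0047, 0.1274]
tcp_rot: [-0.09, 0.974, 0.019, 0.207]
force: [-2.7, -0.3, 2.6]
width: 0.0087
[-0.2828 -0.2588 -0.5028  0.9489  0.184  -0.431 ] [-0.8286 -0.0883  2.4754] 0.008445185096820185
bay coords 0.05920946284043404 -0.04512701407558344 0.05332119785909109
place xyz cm [5.72 4.51 4.99] rot [ 0.02 -0.03  0.01]
```

View pics/wrist17.png

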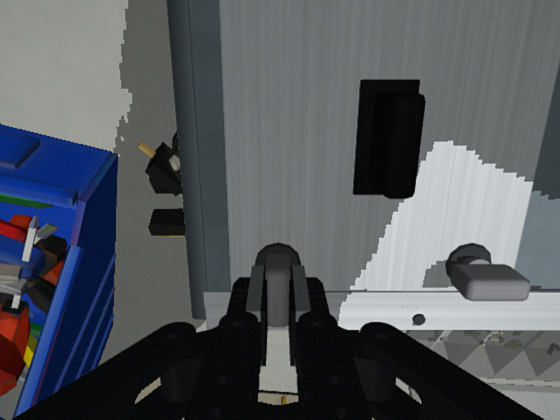

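Left stud has risen to about 7 mm in (locked); right wing is gripped. Same press and turn.

```bash
python3 -m pendant '[{"xyz":[0.1,0,0.3],"rot":[0,0,0],"hand":255},{"xyz":[0.1,0,0.6],"rot":[0,0,0],"hand":255},{"xyz":[0.1,0,0.9],"rot":[0,0,0],"hand":255},{"xyz":[0.1,0,1.1],"rot":[0,0,0],"hand":255},{"xyz":[0.1,0,1.2],"rot":[0,0,0],"hand":255},{"xyz":[0.1,0,1.2],"rot":[0,0,0],"hand":255},{"xyz":[0.1,0,1.2],"rot":[0,0,0],"hand":255},{"xyz":[0.1,0,1.2],"rot":[0,0,0],"hand":255},{"xyz":[0.1,0,1.2],"rot":[0,0,0],"hand":255},{"xyz":[0.1,0,1.2],"rot":[0,0,0],"hand":255}]'
python3 /tmp/a.py 18
```

```text
t: 23.5
tcp_pos: [0.6516, 0.0055, 0.1167]
tcp_rot: [-0.09, 0.974, 0.019, 0.208]
force: [-2.8, -0.1, 8.4]
width: 0.0087
[-0.2791 -0.2401 -0.5069  0.9238  0.1831 -0.4276] [-3.6591 -1.0605  9.307 ] 0.008386401993140367
bay coords 0.059141403881099126 -0.04521661248666568 0.04178631753441361
place xyz cm [5.72 4.52 3.82] rot [0.01 0.06 0.03]
```

```bash
python3 -m pendant '[{"xyz":[0.1,0,0],"rot":[0,0,7],"hand":255},{"xyz":[0.1,0,0],"rot":[0,0,17],"hand":255},{"xyz":[0.1,0,0],"rot":[0,0,27],"hand":255},{"xyz":[0.1,0,0],"rot":[0,0,37],"hand":255},{"xyz":[0.1,0,0],"rot":[0,0,47],"hand":255},{"xyz":[0.1,0,0],"rot":[0,0,57],"hand":255},{"xyz":[0.1,0,0],"rot":[0,0,67],"hand":255},{"xyz":[0.1,0,0],"rot":[0,0,77],"hand":255},{"xyz":[0.1,0,0],"rot":[0,0,85],"hand":255},{"xyz":[0.1,0,0],"rot":[0,0,90],"hand":255}]'
python3 /tmp/a.py 19
python3 -m pendant '[{"xyz":[0,0,0],"rot":[0,0,0],"hand":150},{"xyz":[0,0,0],"rot":[0,0,0],"hand":150},{"xyz":[0,0,0],"rot":[0,0,0],"hand":150},{"xyz":[0,0,-1],"rot":[0,0,0],"hand":150},{"xyz":[0,0,-4],"rot":[0,0,0],"hand":150},{"xyz":[0,0,-8],"rot":[0,0,0],"hand":150},{"xyz":[0,0,-10],"rot":[0,0,-10],"hand":150},{"xyz":[0,0,-11],"rot":[0,0,-20],"hand":150},{"xyz":[0,0,-11],"rot":[0,0,-30],"hand":150},{"xyz":[0,0,-11],"rot":[0,0,-40],"hand":150}]'
python3 -c "
from h import *
rel(bp(.12,-.01,.15),Rb)"
```

```text
t: 24.8
tcp_pos: [0.65, 0.0046, 0.1157]
tcp_rot: [0.627, 0.751, 0.159, 0.133]
force: [-8.1, -3.8, 10.5]
width: 0.0083
[-0.2806 -0.2428 -0.5104  0.9247  0.1816  1.1497] [-6.8292 -3.5513 10.4067] 0.008761298770487246
bay coords 0.05709729945068824 -0.045810274363049755 0.04161025608717243
place xyz cm [ 4.54 -5.54  3.81] rot [ -0.09   0.   -90.43]
t: 26.1
tcp_pos: [0.6058, -0.0029, 0.2163]
tcp_rot: [0.328, 0.922, 0.104, 0.18]
force: [0.1, 0.5, -0.2]
width: 0.0351
 xyz cm [-1.4   7.07  0.17] rot [  0.01  -0.05 -49.66]
```

```bash
python3 -m pendant '[{"xyz":[0,2,-1],"rot":[0,0,-10],"hand":140},{"xyz":[-0.5,4,-1],"rot":[0,0,-20],"hand":140},{"xyz":[-1,6,-0.5],"rot":[0,0,-30],"hand":140},{"xyz":[-1.4,7,0],"rot":[0,0,-40],"hand":140},{"xyz":[-1.4,7,0],"rot":[0,0,-49.7],"hand":140},{"xyz":[-1.4,7,0],"rot":[0,0,-49.7],"hand":140},{"xyz":[-1.4,7,0],"rot":[0,0,-49.7],"hand":140},{"xyz":[-1.4,7,0],"rot":[0,0,-49.7],"hand":140},{"xyz":[-1.4,7,0],"rot":[0,0,-49.7],"hand":140},{"xyz":[-1.4,7,0],"rot":[0,0,-49.7],"hand":140}]'
python3 /tmp/a.py 20
```

```text
t: 27.35
tcp_pos: [0.6559, 0.0413, 0.2407]
tcp_rot: [-0.087, 0.974, 0.02, 0.206]
force: [-1.3, 0.7, 0.3]
width: 0.0387
[-0.2097 -0.2545 -0.2939  1.1431  0.1566 -0.3565] [-0.1575 -0.1411  0.6711] 0.03823711910954221
bay coords 0.11928669064938617 -0.010769072599583209 0.1506670494898983
place xyz cm [11.71  1.   14.74] rot [ 0.05 -0.1  -0.33]
```

View pics/wrist20.png

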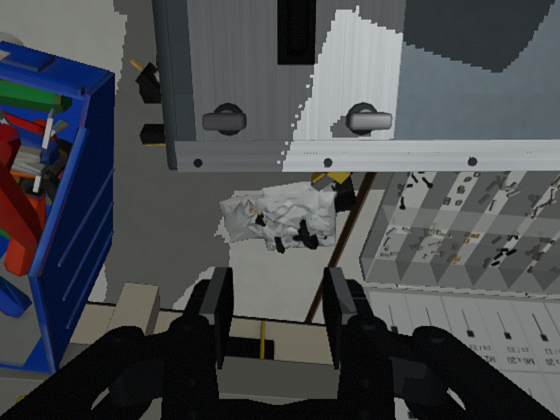

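```bash
cat > /tmp/b.py <<'E'
exec(open('bay.py').read())
for u0,u1 in((206,243),(351,390)):
    P=(W[114:127,u0:u1].reshape(-1,3)-B);P=P[~np.isnan(P[:,0])];h=P@Nb;P=P[h>.056];h=P@Nb
    d=np.c_[P@Xb,P@Yb];r=cv2.minAreaRect((d*1000).astype(np.float32));print("top h",np.median(h),r)
D=onplane([(193,60),(403,60)],B+.037*Nb,Nb)-B;print("cover edges",D@Yb)
E
python3 /tmp/b.py /tmp/wrist20.npz
```

```text
top h 0.063252427985552 ((57.007476806640625, -42.68667984008789), (22.15579605102539, 7.146813869476318), 89.56460571289062)
top h 0.06340720476387203 ((57.46971130371094, 46.02070999145508), (23.914995193481445, 7.229589939117432), 89.54691314697266)
cover edges [-0.0643  0.0707]
```

```bash
cat > /tmp/c.py <<'E'
exec(open('bay.py').read())
hsv=c["pixels"].astype(int).sum(2)
def dark(u,v):
    w=hsv[v-6:v+7,u-6:u+7];m=w<w.min()+80;ys,xs=np.nonzero(m);return u-6+xs.mean(),v-6+ys.mean()
S=[(187,162),(315,162),(458,162)] if '11' in f else [(198,163),(328,163),(473,160)]
uv=[dark(*s) for s in S];D=onplane(uv,B+.039*Nb,Nb)-B;print("screws",uv,D@Yb)
im=cv2.resize(c["pixels"][0:170,150:420][:,:,::-1],None,fx=2.9,fy=2.9,interpolation=cv2.INTER_CUBIC);cv2.imwrite("pics/z"+f[-6:-4]+".png",im)
# cover edge columns: gradient along row 60..90
g2=cv2.GaussianBlur(g,(1,7),0).astype(float)
for row in(70,85,100):
    gr=np.gradient(g2[row]);l=160+np.argmax(abs(gr[172:215]))+12;r=370+np.argmax(abs(gr[370:415]));D=onplane([(l,row),(r,row)],B+.037*Nb,Nb)-B;print(row,l,r,D@Yb)
E
python3 /tmp/c.py /tmp/wrist11.npz;python3 /tmp/c.py /tmp/wrist20.npz
```

```text
screws [(np.float64(186.46), np.float64(161.46)), (np.float64(315.2826086956522), np.float64(161.67391304347825)), (np.float64(458.28846153846155), np.float64(161.75))] [-0.0657  0.0243  0.1244]
70 177 382 [-0.0678  0.0663]
85 178 381 [-0.0679  0.0664]
100 179 380 [-0.0681  0.0666]
screws [(np.float64(197.5), np.float64(162.5)), (np.float64(327.59574468085106), np.float64(162.40425531914894)), (np.float64(472.01960784313724), np.float64(161.078431372549))] [-0.0657  0.0243  0.1244]
70 191 399 [-0.066   0.0687]
85 192 398 [-0.0661  0.069 ]
100 193 396 [-0.0661  0.0685]
```

View pics/z20.png

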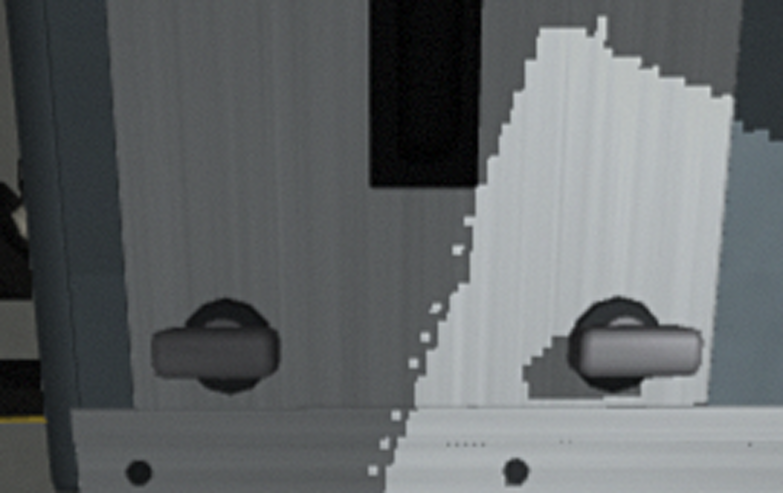

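View pics/z11.png

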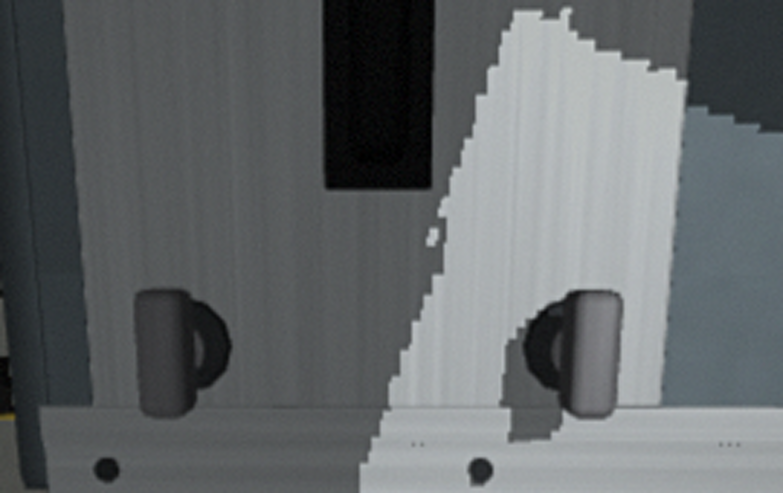

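```bash
python3 -c "
from h import *
rel(bp(0,-.003,.12),Rb)
rel(bp(0,-.003,.045),Rb)
rel(bp(0,-.0145,.045),Rb)"
```

```text
xyz cm [11.93  0.71  3.09] rot [ 0.05 -0.1  -0.33]
 xyz cm [11.92  0.7  10.59] rot [ 0.05 -0.1  -0.33]
 xyz cm [11.91 -0.45 10.59] rot [ 0.05 -0.1  -0.33]
```

```bash
python3 -m pendant '[{"xyz":[4,0.3,0.5],"rot":[0,0,-0.3],"hand":140},{"xyz":[8,0.6,1],"rot":[0,0,-0.3],"hand":140},{"xyz":[11.9,0.7,2],"rot":[0,0,-0.3],"hand":140},{"xyz":[11.9,0.7,4],"rot":[0,0,-0.3],"hand":140},{"xyz":[11.9,0.7,7],"rot":[0,0,-0.3],"hand":140},{"xyz":[11.9,0.7,9.5],"rot":[0,0,-0.3],"hand":140},{"xyz":[11.9,0.7,10.5],"rot":[0,0,-0.3],"hand":140},{"xyz":[11.9,0.5,10.5],"rot":[0,0,-0.3],"hand":140},{"xyz":[11.9,0.3,10.5],"rot":[0,0,-0.3],"hand":140},{"xyz":[11.9,0.1,10.5],"rot":[0,0,-0.3],"hand":140}]'
python3 /tmp/a.py 21
```

```text
t: 28.65
tcp_pos: [0.591, 0.0305, 0.0977]
tcp_rot: [-0.09, 0.974, 0.019, 0.207]
force: [-0.1, -0.2, 0.9]
width: 0.0383
[-0.2627 -0.4403 -0.7009  0.9285  0.1763 -0.4118] [ 0.252  -0.1825  0.3212] 0.038774976226937416
bay coords 0.0009550336319002239 -0.009671138502912258 0.04668424760990763
place xyz cm [-0.11  0.97  4.32] rot [ 0.01 -0.02 -0.  ]
```

View pics/wrist21.png

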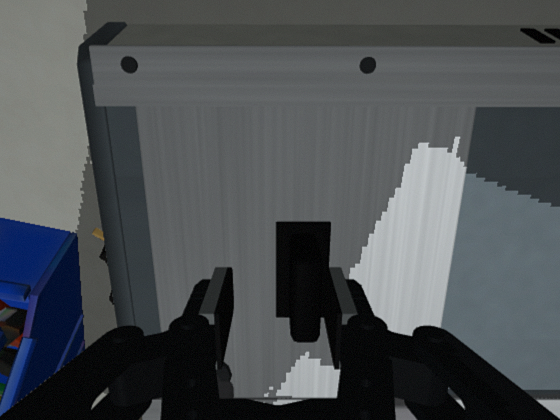

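```bash
python3 -m pendant '[{"xyz":[0,-0.1,0],"rot":[0,0,0],"hand":140},{"xyz":[0,-0.2,0],"rot":[0,0,0],"hand":140},{"xyz":[0,-0.3,0],"rot":[0,0,0],"hand":140},{"xyz":[0,-0.4,0],"rot":[0,0,0],"hand":140},{"xyz":[0,-0.5,0],"rot":[0,0,0],"hand":140},{"xyz":[0,-0.55,0],"rot":[0,0,0],"hand":140},{"xyz":[0,-0.6,0],"rot":[0,0,0],"hand":140},{"xyz":[0,-0.65,0],"rot":[0,0,0],"hand":140},{"xyz":[0,-0.65,0],"rot":[0,0,0],"hand":140},{"xyz":[0,-0.65,0],"rot":[0,0,0],"hand":140}]'
python3 /tmp/a.py 22
```

```text
t: 29.95
tcp_pos: [0.5914, 0.0259, 0.0964]
tcp_rot: [-0.09, 0.974, 0.021, 0.206]
force: [-1.9, 8.9, 3.2]
width: 0.0386
[-0.2739 -0.4343 -0.6979  0.93    0.1833 -0.4235] [-2.7907  8.7419  3.13  ] 0.03854403574605821
bay coords 0.00011964791868750038 -0.014147316986398895 0.04577233482593553
place xyz cm [-0.2   1.4   4.23] rot [ 0.22 -0.08  0.04]
```

```bash
python3 -m pendant '[{"xyz":[0,0.4,0],"rot":[0,0,0],"hand":140},{"xyz":[0,0.9,0],"rot":[0,0,0],"hand":140},{"xyz":[0,1.1,0],"rot":[0,0,0],"hand":140},{"xyz":[0,1.1,-3],"rot":[0,0,0],"hand":140},{"xyz":[0,1.1,-7],"rot":[0,0,0],"hand":140},{"xyz":[-4,0.8,-10],"rot":[0,0,0],"hand":140},{"xyz":[-8,0.6,-10.5],"rot":[0,0,0],"hand":140},{"xyz":[-12,0.5,-10.5],"rot":[0,0,0],"hand":140},{"xyz":[-12,0.5,-10.5],"rot":[0,0,0],"hand":140},{"xyz":[-12,0.5,-10.5],"rot":[0,0,0],"hand":140}]'
python3 /tmp/a.py 23; python3 /tmp/c.py /tmp/wrist23.npz
```

```text
t: 31.25
tcp_pos: [0.6562, 0.0417, 0.2403]
tcp_rot: [-0.09, 0.974, 0.019, 0.206]
force: [-0.7, 0.5, 0.1]
width: 0.0384
[-0.2089 -0.2527 -0.2926  1.1436  0.1561 -0.3614] [-0.6366  0.4871 -0.122 ] 0.038594239796241894
bay coords 0.11932294526019918 -0.010487806703213356 0.150304174687194
place xyz cm [11.69  1.03 14.71] rot [ 0.06 -0.16 -0.02]
screws [(np.float64(197.1509433962264), np.float64(162.18867924528303)), (np.float64(327.4166666666667), np.float64(162.3125)), (np.float64(471.86), np.float64(162.3))] [-0.0657  0.0243  0.1243]
70 188 396 [-0.068   0.0665]
85 189 395 [-0.0681  0.0667]
100 190 393 [-0.0681  0.0663]
```

View pics/z23.png

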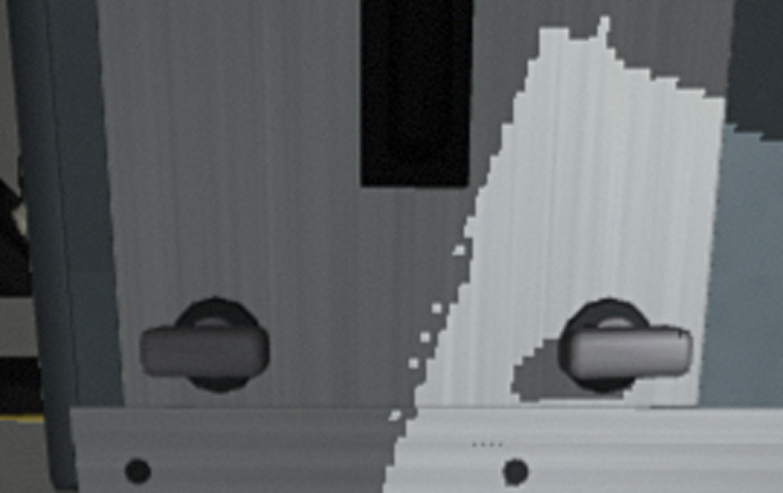

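```bash
python3 /tmp/b.py /tmp/wrist23.npz; python3 -c "
from plant import ctrl
print(ctrl.state()['dq'],ctrl.state()['t']); print(ctrl.sign_off())"
```

```text
top h 0.06328387122136286 ((57.3333854675293, -43.18346405029297), (21.04188346862793, 7.483100414276123), 88.78289031982422)
top h 0.06334458896512159 ((57.27806854248047, 45.67641830444336), (7.165485858917236, 23.542470932006836), 0.19341716170310974)
cover edges [-0.0644  0.0704]
[-0.00359047 -0.0139039  -0.00862073 -0.0026228   0.00064842  0.00094836] 31.3
the job is handed in; nothing more can be done
None
```

The filter case is in the bay, the cover is shut over it, and both studs are locked. I handed the job in at 31.3 s of the 64 s allowed; it reported no verdict.

- **Case:** I gripped it across its 40 mm side and laid it at the bay's centre. Its top then measured 18.8 mm above the bay floor and parallel to it, so it was lying flat. I did not see it again once the cover was shut.
- **Cover:** I slid it to its stop by the pull. Turning the studs moved it back open by about 2 mm. I pushed it home against the pull's side, and its edges then measured the same as when it was first shut, within about 0.5 mm.
- **Studs:** I pressed each one about 11.6 mm and turned it 90° clockwise. On the last look both wings lay level across the slope, within about 1°, with their tops about 7 mm below rest height. That matches locked.
- **Check that disagreed:** one line of the last printout put the cover's centre about 3 mm off. It used fixed pixel positions picked from an earlier picture, so I relied on the edges found in the picture itself.
- **Bystanders:** I went near none of the bystanders that I identified, but took no last picture of them. I never clearly identified the steel tube, and nothing showed an unexpected contact.

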